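Clear the sauce dishes onto the return shuttle

ROBOT

A 7-joint arm with a two-finger parallel gripper is mounted at the origin on the work surface. World frame = base frame: x ahead of the robot, y to its left, z up, the work surface at z = 0. Lengths are in m, angles in rad, forces in N, time in s.
With the tool pointing down it reaches from about 0.4 to 0.85 m from the base axis. Payload 10.4 kg.
Tool frame: the origin (TCP) lies at the very end of the fingers, on their centre line; the grasp point (between the pads) lies 19 mm behind it; x points along the fingers, z is the direction in which the jaws open and shut, and the axes are right-handed (so a half turn about x gives the same grasp; the last joint's range is limited). The gripper opens to 85 mm and grips with 20 to 120 N. Pads are 22 mm wide; open, the fingers measure 114 mm over their backs; the gripper's body (76 mm by 85 mm) begins 54 mm behind the grasp point. The pads swing forward as they close: fully open they stand 13 mm farther back than shut.
Start: joints at [1.228, 0.332, -0.065, 1.46, 0.022, 1.35, -0.088], TCP at [0.197, -0.593, 0.231] pointing down, gripper open.
Joint ranges: [-2.6, 2.6], [-0.5, 2.12], [-1.47, 1.34], [0.16, 2.42], [-1.27, 4.41], [0.06, 2.06], [-2.6, 2.6]. Speed limits (rad/s): [2.22, 2.22, 2.79, 2.79, 3.14, 3.14, 3.14].

INTERFACE

Orientations are given as a unit quaternion [x, y, z, w].
In Python, from workcell import get_obs, camera, camera_info, hand_in gives the robot as it stands.
- The arm moves only by the tool move_arm, never from a script. Its argument "motion" is text: rows parted by semicolons, each of 4 numbers parted by spaces: the shift along the world's x, y, z in m, then the turn about the world's z in rad. In form: tx ty tz spin; .... A call has 1 to 10 rows; each row is the pose to reach, as a shift and turn from the pose commanded when the call began; what a row does not reach only later rows make up. A row lasts 1/8 s, in which the tool goes at most 62.5 mm and 10.7 degrees, less where a joint would pass 70% of its speed; a pose out of reach is approached as far as the arm can. A call with a gripper value outside its range is refused whole. "grip" is the opening, from 0 (shut) to 1 (fully open), set as the call begins (left out, the last holds). The fingers move at their own pace and stop on an object; "force" is the grip in N (left out, the last holds). Time passes only in rows, so rows that repeat a pose let the fingers close. It gives the time, the measured TCP pose, the force and the opening at its end, in the units of the state.
- get_obs(): the state, without advancing time (a new reading comes with each control period).
- camera(name): name is "scene" or "top" or "wrist"; returns (picture, depth): 480x640x3 uint8, red, green, blue; 480x640 float32, m along the optical axis (not along the pixel's ray), 0 where there is no reading.
- camera_info(name): a dict with "camera_matrix" (3x3 intrinsics, pixels), "eye" and "attitude" of the camera in the world. Camera axes: x right, y up, looking along -z (the intrinsics and any distortion apply to the point x, -y, -z); pixel columns grow to the right and rows downward; lengths in m; the calibration is good to about 2 mm. The wrist camera is an equidistant fisheye: a pixel r from the principal point sees the ray r / f radians off the axis. A picture is of the moment at which its call begins: read the wrist's pose just before it. camera_info takes no time and is no camera call; for the wrist camera it gives the pose at the moment of the call.
- hand_in(): hands the job in, once; it reports no verdict.
The state is a dict: "clock": time; "joint_pos": joint angles; "joint_velocities": joint speeds; "tau": joint torques, N m; "position": TCP position; "ee_rot": TCP orientation; "ft_force": force on the tool from outside, world axes, zero at the start; "torque": the same for the moment, N m; "grip_width": opening from 0.0 (shut) to 1.0 (fully open).
Only numpy, scipy, OpenCV 4.12 (cv2) and the standard library are available. Lean on these libraries where they do the work, as an engineer would, in place of code of your own. Each camera call takes 0.05 s, during which the arm holds its last target.

TASK

Clear the pizza table: move the terracotta sauce pot off the blue return tray to stand in the middle of the cork mat, and stack all the white sauce dishes into one square, flat pile inside the white rectangle on the tray, long sides along the rectangle's long sides. With the pile complete, gently push the tray by its red plate along the track, away from its loading end, until it clicks fully home, with the pile still square. The dishes and the pot are brittle: grip them lightly, set them down softly and do not drop them; leave the shakers, mugs and candle where they are.

Things in the scene. Friction and masses are not known exactly. Their poses are not given: they have to be found in the camera images.
- shuttle (a joint): travel of the dish-return shuttle along its track (m): 0 is the loading end, 0.120 is fully home. A spring roller on the track must ride over a small brass ridge on the tray's side at about 0.115 (it takes some 6 N); past it, the catch draws the shuttle to the end stop and keeps it there. Starts between 0 and 0.02
- track: fixed dark steel track of the shuttle, 170 x 360 mm base plate 8 mm thick; origin at the centre of its underside on the table; the shuttle travels towards the track's +y, where there is a black rubber bumper; the catch housing (22 x 30 x 34 mm) stands 100 mm towards +x, 55 mm towards +y
- tray: the shuttle's flat blue tray, 150 (x) x 140 (y) mm, 10 mm thick, carried by the shuttle; origin at the centre of its upper face, 30 mm above the table; travels along its own +y. A red upright push plate, 70 mm wide (x), 8 mm thick, 60 mm high, stands on it along its -y edge, centred 66 mm from the tray's centre
- mark (a point): centre of the white rectangle (72 x 106 mm, long side along the tray's y) painted on the tray, on the upper face, 10 mm to +y of the tray's centre; axes those of the tray; here the pile belongs
- push_face (a point): middle of the outer (-y) face of the red push plate, 45 mm above the tray's upper face; push here towards the tray's +y
- pot: squat terracotta sauce pot with a fixed wooden lid, round, 54 mm diameter, 46 mm high, about 160 g; origin at the centre of its underside; starts standing on the tray
- mat: fixed round cork mat, 110 mm diameter, 4 mm thick; origin at the centre of its underside on the table
- dish0: oblong flat white ceramic sauce dish with a low rim, 90 (x) x 58 (y) mm, 14 mm high, about 110 g, flat underneath, stacks flat on others; origin at the centre of its underside; grasp it across its 58 mm width. May be absent
- dish1: oblong flat white ceramic sauce dish with a low rim, 90 (x) x 58 (y) mm, 14 mm high, about 110 g, flat underneath, stacks flat on others; origin at the centre of its underside; grasp it across its 58 mm width. May be absent
- dish2: oblong flat white ceramic sauce dish with a low rim, 90 (x) x 58 (y) mm, 14 mm high, about 110 g, flat underneath, stacks flat on others; origin at the centre of its underside; grasp it across its 58 mm width. May be absent
- dish3: oblong flat white ceramic sauce dish with a low rim, 90 (x) x 58 (y) mm, 14 mm high, about 110 g, flat underneath, stacks flat on others; origin at the centre of its underside; grasp it across its 58 mm width. May be absent
- dish4: oblong flat white ceramic sauce dish with a low rim, 90 (x) x 58 (y) mm, 14 mm high, about 110 g, flat underneath, stacks flat on others; origin at the centre of its underside; grasp it across its 58 mm width. May be absent
- dish5: oblong flat white ceramic sauce dish with a low rim, 90 (x) x 58 (y) mm, 14 mm high, about 110 g, flat underneath, stacks flat on others; origin at the centre of its underside; grasp it across its 58 mm width. May be absent
- salt: bystander: white salt shaker, 38 mm diameter, 60 mm high; origin at its underside
- pepper: bystander: dark wooden pepper shaker, 38 mm diameter, 60 mm high; origin at its underside
- mug0: bystander: glass mug of cola with a straw, 72 mm diameter, 110 mm high, handle at its +y; origin at its underside
- mug1: bystander: glass mug of cola with a straw, 72 mm diameter, 110 mm high, handle at its +y; origin at its underside
- candle: bystander: red candle on a copper foot, foot 110 mm diameter, 165 mm high; origin at its underside

How it is judged:
By the outcome, as a careful person would: the job done as asked, in the order asked, and still so for the second after the job is handed in, with the robot touching nothing.
Of dish0, dish1, dish2, dish3, dish4, dish5 only 4 to 6 are there at a start; the rules pass over those that are not, and their reading is None.
At some moment in a run one of pot may be knocked a few centimetres aside while the robot is not near it.
It also fails if it takes over 210 s, if anything falls off the work surface, if the arm or the gripper's body presses on something with over 40 N, if the wrist force passes 120 N, or if a joint passes its speed limit or range.

## Working session

There is one attempt and no reset: what is moved stays moved. The work goes in short steps, Python scripts to look and compute and a tool call to move; the robot and the scene stay as the last step left them, time stands still between calls to the robot, and variables do not carry over. Pictures are saved under pics/ and viewed, and the job is handed in when it is done.

Besides the shell and the picture viewer there is one more tool, called after "Request:" by a JSON object that holds its "method" and its "body", one argument or row to a line. move_arm: Moves the arm, as the interface text tells. Its arguments: {"type":"object","properties":{"motion":{"type":"string"},"grip":{"type":"number"},"force":{"type":"number"}},"required":["motion"]}

```bash
mkdir -p pics; cat > h.py <<'E'
import numpy as np, cv2
from workcell import get_obs, camera, camera_info, hand_in
def snap(n,f):
    im,d=camera(n); cv2.imwrite('pics/'+f+'.png',im[:,:,::-1]); np.savez('pics/'+f+'.npz',im=im,d=d,**{k:np.array(v) for k,v in camera_info(n).items() if k in('camera_matrix','eye','attitude')}); return im,d
E
python3 - <<'E'
from h import *
for n in('scene','top','wrist'):
    print(n,camera_info(n)); snap(n,n+'0')
print(get_obs())
E
```

```text
scene {'camera_matrix': array([[487.40705473,   0.        , 320.33536484],
       [  0.        , 487.40705473, 238.56642222],
       [  0.        ,   0.        ,   1.        ]]), 'eye': array([ 1.33324972, -0.1177427 ,  0.94725635]), 'attitude': array([0.28319589, 0.22382743, 0.56858523, 0.739197  ])}
top {'camera_matrix': array([[460.24037402,   0.        , 314.95015217],
       [  0.        , 460.24037402, 232.67688583],
       [  0.        ,   0.        ,   1.        ]]), 'eye': array([0.4782934 , 0.05859388, 1.42494402]), 'attitude': array([-0.02145454,  0.02316951,  0.70762327, -0.70588397])}
wrist {'camera_matrix': array([[371.64829954,   0.        , 316.60864548],
       [  0.        , 371.64829954, 237.23155836],
       [  0.        ,   0.        ,   1.        ]]), 'eye': array([ 0.27445822, -0.56851849,  0.37373868]), 'attitude': array([-0.13008146,  0.09484113, -0.57785153,  0.80010723])}
{'clock': 0.15, 'joint_pos': array([ 1.22841   ,  0.33275713, -0.06467705,  1.46076567,  0.02160778,
        1.34989592, -0.08848163]), 'joint_velocities': array([ 0.00070476, -0.00245825,  0.0007535 , -0.00338171, -0.00076954,
        0.00063074,  0.00012843]), 'tau': array([ 7.02790931e-05, -6.25827956e+01,  4.89582773e-02, -3.91851461e+01,
        1.64308981e-02,  7.42927019e-03, -2.83639088e-05]), 'position': array([ 0.19636973, -0.59304256,  0.23067139]), 'ee_rot': array([ 0.41422666,  0.5735684 , -0.41379579,  0.57289493]), 'ft_force': array([-0.5063379 ,  1.14177199, -0.03832056]), 'torque': array([0.07057297, 0.01771934, 0.00394705]), 'grip_width': 1.0020409246156652}
```

View pics/top0.png

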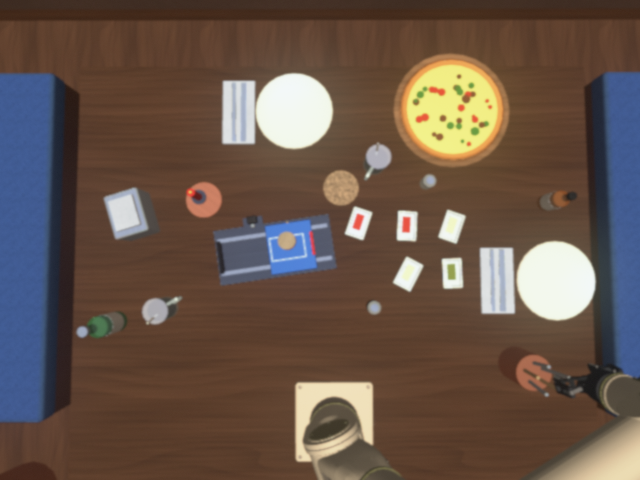

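View pics/scene0.png

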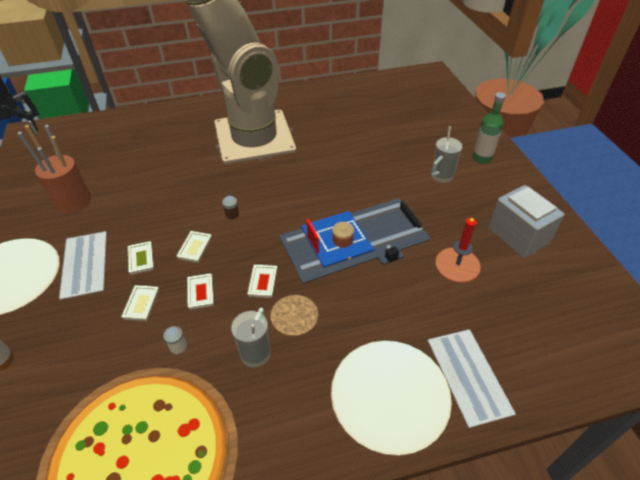

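The top view shows five dishes: (358,222), (407,225), (452,226), (408,273) and (452,272). The pot is on the tray at (286,240), the mat is at (341,188), and the tray runs towards image left (+y). Next I'll measure them.

```bash
cat >> h.py <<'E'
from scipy.spatial.transform import Rotation as R
class V:
    def __init__(s,f):
        z=np.load('pics/'+f+'.npz'); s.im=z['im'];s.d=z['d'];s.K=z['camera_matrix'];s.e=z['eye'];s.R=R.from_quat(z['attitude']).as_matrix()
    def ray(s,uv):
        uv=np.atleast_2d(np.array(uv,float)); r=np.c_[(uv[:,0]-s.K[0,2])/s.K[0,0],-(uv[:,1]-s.K[1,2])/s.K[1,1],-np.ones(len(uv))]
        return r@s.R.T
    def plane(s,uv,z):
        r=s.ray(uv); return s.e+r*((z-s.e[2])/r[:,2])[:,None]
    def cloud(s):
        v,u=np.mgrid[0:480,0:640]; r=s.ray(np.c_[u.ravel(),v.ravel()]).reshape(480,640,3)
        return s.e+r*s.d[...,None]
    def px(s,P):
        q=(np.atleast_2d(P)-s.e)@s.R; return np.c_[s.K[0,0]*q[:,0]/-q[:,2]+s.K[0,2],-s.K[1,1]*q[:,1]/-q[:,2]+s.K[1,2]]
def rect(v,c,z):
    P=v.plane(c.reshape(-1,2),z)[:,:2]
    (cx,cy),(w,h),a=cv2.minAreaRect((P*1000).astype(np.float32))
    if w<h: w,h,a=h,w,a+90
    a=(a+90)%180-90
    return round(cx,1),round(cy,1),round(w,1),round(h,1),round(a,1)  # mm, long-axis angle deg
E
python3 - <<'E'
from h import *
v=V('top0'); hsv=cv2.cvtColor(v.im,cv2.COLOR_RGB2HSV)
C=v.cloud()
print('table z',np.median(C[330:370,200:280,2]))
w=((hsv[...,1]<70)&(hsv[...,2]>150)).astype(np.uint8)
cs,_=cv2.findContours(w,cv2.RETR_EXTERNAL,cv2.CHAIN_APPROX_NONE)
for c in cs:
    if 60<cv2.contourArea(c)<2500: 
        x,y,ww,hh=cv2.boundingRect(c); print('white',(x,y,ww,hh),rect(v,c,.014), 'zmed',np.round(np.percentile(C[y:y+hh,x:x+ww,2],[10,50,95]),4))
def comp(m,name,z,mn=30):
    cs,_=cv2.findContours(m.astype(np.uint8),cv2.RETR_EXTERNAL,cv2.CHAIN_APPROX_NONE)
    for c in cs:
        if cv2.contourArea(c)>mn:
            x,y,ww,hh=cv2.boundingRect(c); 
            print(name,(x,y,ww,hh),rect(v,c,z),np.round(np.percentile(C[y:y+hh,x:x+ww,2],[5,50,95]),3))
H,S,Vv=hsv[...,0],hsv[...,1],hsv[...,2]
sub=np.zeros_like(H,bool); sub[150:330,190:400]=1
comp((H>100)&(H<125)&(S>150)&(Vv>90)&sub,'blue',.03)
comp(((H<6)|(H>172))&(S>180)&sub,'red',.09,5)
comp((H>5)&(H<25)&(S>60)&(Vv>110)&sub,'brown',.03)
big=cv2.resize(v.im[150:330,190:480],None,fx=2.7,fy=2.7,interpolation=cv2.INTER_CUBIC); cv2.imwrite('pics/crop0.png',big[:,:,::-1])
E
```

```text
table z -0.0007409250128169731
white (585, 443, 55, 37) (-152.5, -851.4, 195.6, 87.6, -58.3) zmed [0.6365 0.6508 0.6628]
white (311, 432, 51, 23) (-64.9, -9.1, 154.7, 39.2, -64.3) zmed [0.2869 0.3212 0.3584]
white (297, 383, 75, 78) (1.4, -0.8, 225.2, 222.7, -0.2) zmed [0.0093 0.1059 0.3685]
white (77, 327, 10, 10) (270.2, 761.8, 27.3, 25.9, -44.5) zmed [0.2099 0.2191 0.223 ]
white (369, 302, 11, 11) (340.5, -124.0, 30.5, 30.2, 89.8) zmed [0.0507 0.0572 0.0621]
white (143, 297, 36, 27) (332.0, 524.0, 109.2, 73.6, -85.4) zmed [-0.0013  0.1053  0.1139]
white (223, 265, 47, 11) (454.2, 266.0, 143.1, 13.4, -81.8) zmed [0.0044 0.0093 0.0221]
white (442, 258, 21, 31) (443.0, -363.7, 91.4, 61.3, -0.1) zmed [0.0021 0.0094 0.0164]
white (393, 257, 30, 35) (441.7, -229.0, 93.3, 61.3, -27.3) zmed [-0.0028  0.0053  0.0155]
white (480, 248, 35, 66) (420.2, -500.2, 198.3, 102.3, 0.2) zmed [-0.0015  0.0029  0.0085]
white (218, 232, 47, 11) (553.2, 281.3, 143.0, 12.9, -81.7) zmed [0.0044 0.0101 0.0225]
white (438, 210, 28, 34) (586.9, -365.0, 93.3, 61.1, -19.6) zmed [-0.0025  0.0066  0.0157]
white (
[... 210 characters left out ...]
2, 134.4, 101.5, 17.2) zmed [0.0011 0.1099 0.123 ]
white (424, 175, 11, 11) (730.0, -298.5, 31.4, 31.0, -1.0) zmed [0.0502 0.0573 0.0634]
white (365, 144, 26, 34) (789.9, -141.3, 106.6, 72.9, -5.3) zmed [-0.0015  0.1059  0.114 ]
blue (272, 237, 31, 21) (522.2, 139.6, 87.1, 51.9, -81.4) [0.025 0.031 0.076]
blue (266, 221, 50, 53) (524.1, 129.4, 144.5, 133.2, 8.3) [0.006 0.029 0.075]
red (190, 191, 6, 5) (679.6, 412.5, 14.6, 11.8, 89.9) [0.14  0.157 0.167]
brown (279, 233, 16, 16) (542.9, 141.5, 47.3, 42.8, 44.9) [0.031 0.072 0.078]
brown (190, 181, 33, 37) (670.4, 387.0, 111.0, 97.6, 0.8) [-0.003  0.007  0.119]
brown (322, 169, 38, 37) (706.3, -23.4, 113.2, 111.0, 89.8) [-0.004  0.002  0.008]
```

View pics/crop0.png

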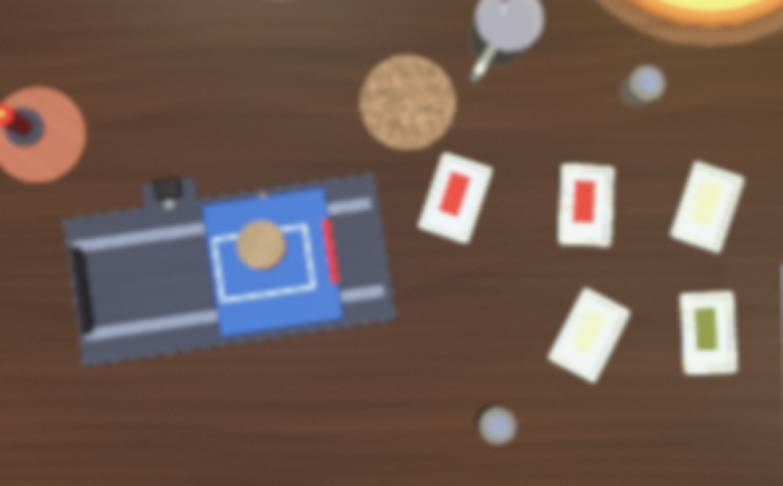

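View pics/wrist0.png

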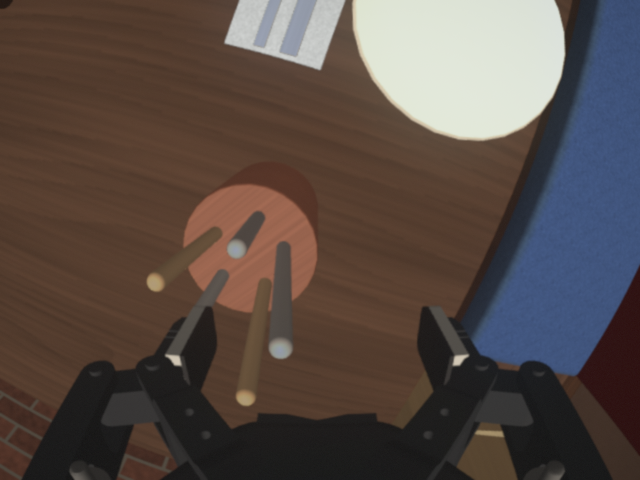

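```bash
python3 - <<'E'
from h import *
v=V('top0'); hsv=cv2.cvtColor(v.im,cv2.COLOR_RGB2HSV);H,S,Vv=[hsv[...,i].astype(int) for i in range(3)]
sub=np.zeros(H.shape,bool); sub[215:280,255:325]=1
b=((H>100)&(H<125)&(S>130)&(Vv>90)&sub)
# tray outline: fill hull
cs,_=cv2.findContours(b.astype(np.uint8),cv2.RETR_EXTERNAL,cv2.CHAIN_APPROX_NONE)
c=max(cs,key=cv2.contourArea); print('tray',rect(v,c,.03))
w=((S<125)&(Vv>150)&sub&(H>90)&(H<130)); 
ys,xs=np.where(w); 
P=v.plane(np.c_[xs,ys],.03)[:,:2]*1000
print(len(P)); print('mark',rect(v,np.c_[xs,ys],.03))
r=(((H<8)|(H>170))&(S>150)&sub); ys,xs=np.where(r); print('plate',rect(v,np.c_[xs,ys],.09))
sub[:]=0; sub[150:270,260:370]=1
m=((H>5)&(H<25)&(S>50)&(Vv>100)&sub).astype(np.uint8)
cs,_=cv2.findContours(m,cv2.RETR_EXTERNAL,cv2.CHAIN_APPROX_NONE)
for c in cs:
    if len(c)>25:
        for z in(.004,.076):
            P=v.plane(c.reshape(-1,2),z)[:,:2]*1000; (a,rr)=cv2.minEnclosingCircle(P.astype(np.float32)); print('round',z,a,rr,P.mean(0))
o=get_obs(); A=R.from_quat(o['ee_rot']).as_matrix(); print('tool axes',A.round(3)); print('jaw',np.degrees(np.arctan2(A[1,2],A[0,2])))
# track outline
r=V('top0').cloud()
d=((S<110)&(Vv<110)&(H>100)&(H<135)); d[:210]=0;d[290:]=0;d[:,:205]=0;d[:,345:]=0
cs,_=cv2.findContours((d|b).astype(np.uint8),cv2.RETR_EXTERNAL,cv2.CHAIN_APPROX_NONE);c=max(cs,key=cv2.contourArea);print('track',rect(v,c,.008))
E
```

```text
tray (524.4, 129.4, 149.6, 138.8, 8.2)
661
mark (532.4, 133.1, 227.6, 132.3, -81.5)
plate (534.0, 63.4, 61.6, 4.9, 8.6)
round 0.004 (544.1036376953125, 143.0106201171875) 24.484577178955078 [544.23913783 143.06858667]
round 0.076 (540.7689819335938, 138.73318481445312) 23.24394416809082 [540.89763167 138.78820756]
round 0.004 (569.8494873046875, -101.41988372802734) 27.142301559448242 [ 567.70001463 -104.00026869]
round 0.076 (565.2103271484375, -93.31189727783203) 25.76700210571289 [563.16973319 -95.76153565]
round 0.004 (642.968505859375, -86.56822967529297) 26.77733612060547 [647.48099327 -85.14332878]
round 0.076 (634.6243896484375, -79.2127914428711) 25.420520782470703 [638.90816662 -77.86008705]
round 0.004 (713.3104248046875, 35.905094146728516) 152.5133056640625 [716.69515308  15.61869097]
round 0.076 (701.4020385742188, 37.054752349853516) 144.785400390625 [704.61520762  17.79626681]
round 0.004 (802.9308471679688, 108.72233581542969) 120.11947631835938 [803.30259281 103.91831087]
round 0.076 (786.4813232421875, 106.18229675292969) 114.032958984375 [786.83420167 101.62169735]
tool axes [[-0.     0.949  0.314]
 [ 0.001  0.314 -0.949]
 [-1.    -0.    -0.001]]
jaw -71.67669742329143
track (523.2, 219.0, 278.5, 189.7, -81.6)
```

Request:
{"method": "move_arm", "body": {
  "motion": "0 0 0.06 0; 0.04 0.04 0.07 0.08; 0.08 0.08 0.07 0.16; 0.12 0.12 0.07 0.24; 0.16 0.16 0.07 0.33; 0.20 0.20 0.07 0.42; 0.24 0.24 0.07 0.5; 0.27 0.29 0.07 0.6; 0.29 0.34 0.07 0.7; 0.30 0.39 0.07 0.8",
  "grip": 1,
  "force": 20
}}

```text
clock: 1.4
position: [0.4971, -0.2012, 0.3009]
ee_rot: [0.157, 0.69, -0.156, 0.689]
ft_force: [-0.5, 0.1, -0.6]
grip_width: 1.0
```

```bash
cat >> h.py <<'E'
def dishes(f,z=.014):
    v=V(f); hsv=cv2.cvtColor(v.im,cv2.COLOR_RGB2HSV)
    w=((hsv[...,1]<80)&(hsv[...,2]>130)).astype(np.uint8)
    cs,_=cv2.findContours(w,cv2.RETR_EXTERNAL,cv2.CHAIN_APPROX_NONE); out=[]
    for c in cs:
        if not 350<cv2.contourArea(c)<900: continue
        m=np.zeros(w.shape,np.uint8); cv2.drawContours(m,[c],-1,1,-1); ys,xs=np.where(m)
        P=v.plane(np.c_[xs,ys],z)[:,:2]*1000; q=P.mean(0); ev,E=np.linalg.eigh(np.cov((P-q).T)); l=E[:,1]
        out.append((q.round(1),np.sqrt(12*ev).round(1),round((np.degrees(np.arctan2(l[1],l[0]))+90)%180-90,1)))
    return out
E
python3 - <<'E'
from h import *
for d in dishes('top0'): print(d)
v=V('top0')
ps=v.px([[.443,-.364,.014]]);print(ps)
E
```

```text
(array([333.7, 538.1]), array([65.4, 93.2]), np.float64(-61.2))
(array([ 443.6, -363.8]), array([64.9, 95.5]), np.float64(0.7))
(array([ 441.4, -228.5]), array([64.1, 95.1]), np.float64(-27.9))
(array([ 589.1, -227.1]), array([64.6, 94.8]), np.float64(-3.2))
(array([ 586.6, -365.1]), array([64.2, 95.5]), np.float64(-19.8))
(array([597.8, -78.3]), array([63.7, 94.5]), np.float64(-19.1))
(array([ 800.7, -139.5]), array([66.1, 90.3]), np.float64(-30.7))
[[452.13303918 272.98350103]]
```

Request:
{"method": "move_arm", "body": {
  "motion": "0.01 0.06 0 0.1; 0.02 0.12 0 0.2; 0.03 0.18 -0.01 0.3; 0.035 0.235 -0.03 0.4; 0.04 0.29 -0.05 0.5; 0.044 0.34 -0.08 0.594; 0.044 0.34 -0.1 0.594; 0.044 0.34 -0.1 0.594"
}}

```text
clock: 2.4
position: [0.5396, 0.1365, 0.1998]
ee_rot: [-0.051, 0.706, 0.051, 0.704]
ft_force: [0.3, 0.3, 0.6]
grip_width: 0.998
```

```bash
python3 - <<'E'
from h import *
o=get_obs(); A=R.from_quat(o['ee_rot']).as_matrix(); print(o['position'],np.degrees(np.arctan2(A[1,2],A[0,2])),o['joint_pos'].round(2))
print(camera_info('wrist')); snap('wrist','w1')
E
```

```text
[0.53956181 0.13654099 0.19980635] 8.228935774814994 [ 0.31  0.29 -0.76  1.65  0.21  1.28 -0.34]
{'camera_matrix': array([[371.64829954,   0.        , 316.60864548],
       [  0.        , 371.64829954, 237.23155836],
       [  0.        ,   0.        ,   1.        ]]), 'eye': array([0.52847437, 0.21660551, 0.34294301]), 'attitude': array([-0.16093246, -0.01041994,  0.0708929 ,  0.98436089])}
```

View pics/w1.png

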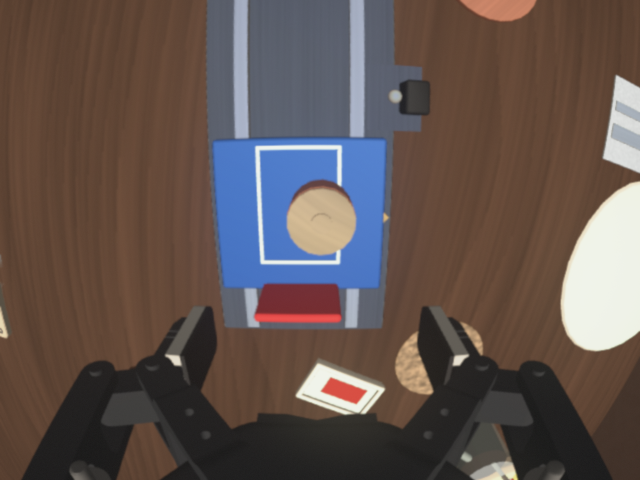

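The wrist view shows the pot lid at about (321,218), the white rectangle with corners near (256,147), (341,147), (339,263) and (262,263), and the red plate below it. I'll refine with fisheye rays.

```bash
cat >> h.py <<'E'
class W(V):
    def ray(s,uv):
        uv=np.atleast_2d(np.array(uv,float)); dx=uv[:,0]-s.K[0,2]; dy=uv[:,1]-s.K[1,2]; r=np.hypot(dx,dy)+1e-9; t=r/s.K[0,0]
        q=np.c_[np.sin(t)*dx/r,-np.sin(t)*dy/r,-np.cos(t)]
        return q@s.R.T
def fitrect(v,m,z,hull=True):
    cs,_=cv2.findContours(m.astype(np.uint8),cv2.RETR_EXTERNAL,cv2.CHAIN_APPROX_NONE); c=max(cs,key=cv2.contourArea); return rect(v,c,z)
E
python3 - <<'E'
from h import *
v=W('w1'); hsv=cv2.cvtColor(v.im,cv2.COLOR_RGB2HSV);H,S,Vv=[hsv[...,i].astype(int) for i in range(3)]
sub=np.zeros(H.shape,bool); sub[130:290,208:392]=1
b=((H>100)&(H<125)&(S>130)&(Vv>90)&sub); print('tray',fitrect(v,b,.03))
w=(S<90)&(Vv>170); w[:140]=0;w[272:]=0;w[:,:250]=0;w[:,350:]=0
print('mark',fitrect(v,w,.03))
p=(H>5)&(H<25)&(S>50)&(Vv>140); p[:180]=0;p[270:]=0;p[:,:270]=0;p[:,370:]=0
cs,_=cv2.findContours(p.astype(np.uint8),cv2.RETR_EXTERNAL,cv2.CHAIN_APPROX_NONE);c=max(cs,key=cv2.contourArea)
P=v.plane(c.reshape(-1,2),.076)[:,:2]*1000;print('pot',cv2.minEnclosingCircle(P.astype(np.float32)),P.mean(0))
m=(H>5)&(H<25)&(S>50)&(Vv>100);m[:310]=0;m[400:]=0;m[:,:390]=0;m[:,500:]=0
print(cv2.fitEllipse(c))
E
```

```text
tray (525.9, 128.5, 148.9, 138.7, 8.3)
mark (528.3, 137.9, 108.2, 81.6, -81.7)
pot ((543.146484375, 140.2415008544922), 26.417278289794922) [543.18186182 140.92095047]
((320.8874206542969, 219.95449829101562), (66.54401397705078, 66.91474151611328), 116.82289123535156)
```

Request:
{"method": "move_arm", "body": {
  "motion": "0.002 0.003 -0.05 0; 0.002 0.003 -0.1 0; 0.002 0.003 -0.13 0; 0.002 0.003 -0.15 0; 0.002 0.003 -0.162 0; 0.002 0.003 -0.162 0"
}}

```text
clock: 3.2
position: [0.5428, 0.1395, 0.0395]
ee_rot: [-0.05, 0.705, 0.05, 0.705]
ft_force: [0.5, 0.5, -0.4]
grip_width: 1.005
```

Request:
{"method": "move_arm", "body": {
  "motion": "0 0 0 0; 0 0 0 0; 0 0 0 0; 0 0 0 0; 0 0 0 0; 0 0 0 0",
  "grip": 0.55,
  "force": 20
}}

```text
clock: 3.95
position: [0.5431, 0.1398, 0.0404]
ee_rot: [-0.051, 0.705, 0.05, 0.706]
ft_force: [-2.2, -0.9, 6.1]
grip_width: 0.628
```

Request:
{"method": "move_arm", "body": {
  "motion": "0 0 0.01 0; 0 0 0.03 0; 0 0 0.06 0; 0 0 0.1 0; 0 0 0.1 0"
}}

```text
clock: 4.58
position: [0.5444, 0.1406, 0.1436]
ee_rot: [-0.05, 0.703, 0.051, 0.708]
ft_force: [1.0, 1.4, -2.1]
grip_width: 0.628
```

```bash
python3 - <<'E'
from h import *
snap('wrist','w2'); snap('scene','s2'); print(get_obs()['ft_force'])
E
```

```text
[ 0.45865104 -0.44106383 -2.57723836]
```

View pics/w2.png

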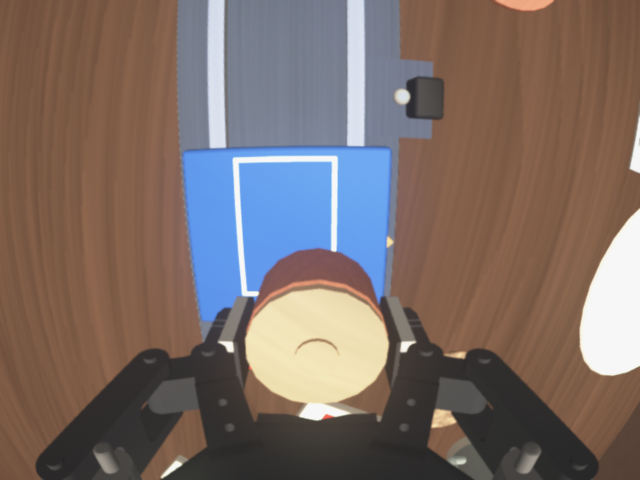

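View pics/s2.png

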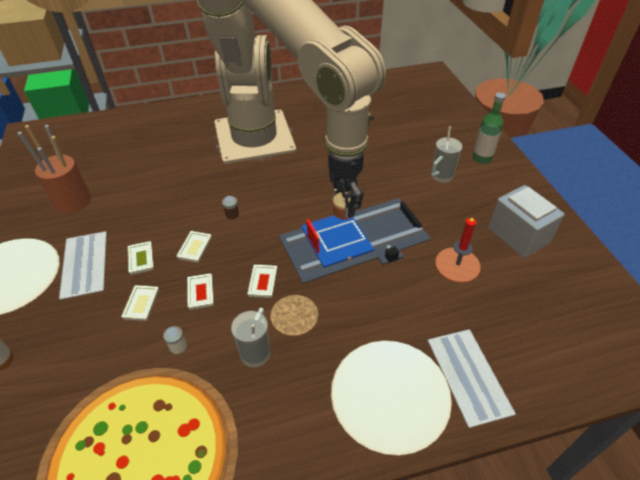

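Request:
{"method": "move_arm", "body": {
  "motion": "0.035 -0.035 0.01 0; 0.07 -0.07 0.01 0; 0.105 -0.105 0.01 0; 0.14 -0.14 0.01 0; 0.16 -0.16 0 0; 0.164 -0.164 -0.02 0; 0.164 -0.164 -0.05 0; 0.164 -0.164 -0.08 0; 0.164 -0.164 -0.1 0; 0.164 -0.164 -0.1 0"
}}

```text
clock: 5.92
position: [0.7049, -0.0238, 0.0372]
ee_rot: [-0.051, 0.707, 0.051, 0.704]
ft_force: [-0.0, -0.6, -0.7]
grip_width: 0.624
```

```bash
python3 - <<'E'
from h import *
o=get_obs();print(o['position'],o['ft_force'],R.from_quat(o['ee_rot']).as_matrix()[:,0].round(4))
snap('wrist','w3')
E
```

```text
[ 0.70490374 -0.0237684   0.0371597 ] [-0.03699007 -0.63457114 -0.69153735] [-3.7e-03  4.0e-04 -1.0e+00]
```

View pics/w3.png

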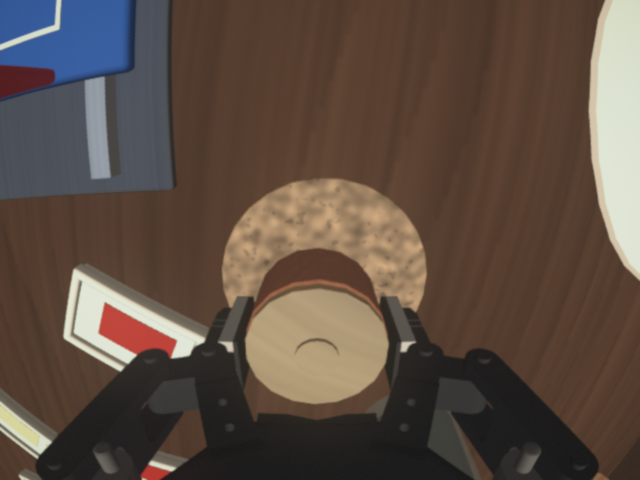

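```bash
python3 - <<'E'
from h import *
from scipy.optimize import least_squares
v=W('w3'); hsv=cv2.cvtColor(v.im,cv2.COLOR_RGB2HSV);H,S,Vv=[hsv[...,i].astype(int) for i in range(3)]
g=cv2.medianBlur(v.im,9)[...,0].astype(int)
pts=[]
for y in list(range(185,285,4)):
    xs=np.where(g[y,200:450]>120)[0]
    if len(xs): pts+= [(200+xs[0],y),(200+xs[-1],y)]
P=v.plane(pts,.004)[:,:2]*1000
s=least_squares(lambda p:np.hypot(*(P-p[:2]).T)-p[2],[708,-24,55],loss='soft_l1');print(s.x,np.abs(s.fun).max())
E
```

```text
[710.67355326 -26.95321329  55.02148835] 0.4058057141136615
```

Request:
{"method": "move_arm", "body": {
  "motion": "0.003 -0.001 0 0; 0.005 -0.002 -0.008 0; 0.005 -0.002 -0.014 0; 0.005 -0.002 -0.018 0; 0.005 -0.002 -0.02 0; 0.005 -0.002 -0.021 0; 0.005 -0.002 -0.021 0"
}}

```text
clock: 6.85
position: [0.7116, -0.0263, 0.0184]
ee_rot: [-0.051, 0.705, 0.051, 0.705]
ft_force: [1.0, -0.0, -1.0]
grip_width: 0.628
```

Request:
{"method": "move_arm", "body": {
  "motion": "0 0 -0.001 0; 0 0 -0.002 0; 0 0 -0.003 0; 0 0 -0.003 0"
}}

```text
clock: 7.35
position: [0.7114, -0.0263, 0.0152]
ee_rot: [-0.051, 0.705, 0.051, 0.705]
ft_force: [0.5, 0.3, -2.0]
grip_width: 0.625
```

Request:
{"method": "move_arm", "body": {
  "motion": "-0.001 0 -0.001 0; -0.001 0 -0.0015 0; -0.001 0 -0.0015 0"
}}

```text
clock: 7.72
position: [0.7108, -0.0263, 0.0146]
ee_rot: [-0.051, 0.705, 0.05, 0.706]
ft_force: [-2.4, 0.4, 5.9]
grip_width: 0.623
```

Request:
{"method": "move_arm", "body": {
  "motion": "0 0 0 0; 0 0 0 0; 0 0 0 0; 0 0 0 0",
  "grip": 0.72
}}

```text
clock: 8.22
position: [0.7104, -0.0263, 0.0137]
ee_rot: [-0.05, 0.705, 0.051, 0.705]
ft_force: [-0.2, 0.5, 0.3]
grip_width: 0.717
```

Request:
{"method": "move_arm", "body": {
  "motion": "0 0 0 0; 0 0 0 0; 0 0 0.02 0; 0 0 0.06 0; 0 0 0.12 0; 0 0 0.17 0; 0 0 0.17 0",
  "grip": 1
}}

```text
clock: 9.1
position: [0.7128, -0.0257, 0.191]
ee_rot: [-0.051, 0.702, 0.05, 0.709]
ft_force: [0.1, -0.4, -0.2]
grip_width: 1.001
```

```bash
python3 - <<'E'
from h import *
o=get_obs();print(o['position'])
snap('wrist','w4'); snap('top','t4')
for d in dishes('t4'): print(d)
E
```

```text
[ 0.71280242 -0.02568807  0.19096598]
(array([333.7, 538. ]), array([65.4, 93.4]), np.float64(-60.8))
(array([ 443.7, -363.8]), array([65.5, 95.5]), np.float64(1.2))
(array([ 586.8, -365.1]), array([64.1, 96.1]), np.float64(-20.0))
```

View pics/w4.png

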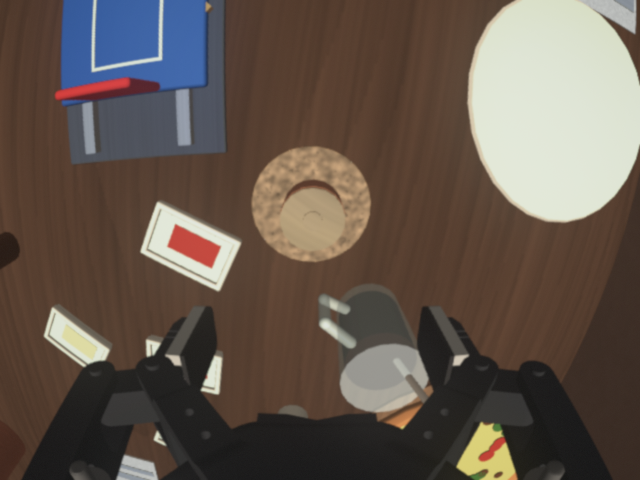

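Request:
{"method": "move_arm", "body": {
  "motion": "-0.02 -0.01 0 0.18; -0.04 -0.02 0 0.36; -0.06 -0.03 0 0.54; -0.08 -0.04 0 0.72; -0.1 -0.05 0 0.9; -0.115 -0.053 0 1.06; -0.115 -0.053 -0.01 1.094; -0.115 -0.053 -0.01 1.094"
}}

```text
clock: 10.2
position: [0.595, -0.0793, 0.1722]
ee_rot: [-0.409, 0.577, 0.41, 0.576]
ft_force: [1.1, 1.3, 0.5]
grip_width: 1.001
```

```bash
cat >> h.py <<'E'
def wd(f):
    o=get_obs(); A=R.from_quat(o['ee_rot']).as_matrix(); j=np.degrees(np.arctan2(A[1,2],A[0,2])); p=o['position']*1000
    print('tcp',p.round(1),'jaw',round(j,2),'tilt',A[:2,0].round(4),'f',o['ft_force'].round(1),'q7',o['joint_pos'][6].round(2))
    snap('wrist',f); v=W(f); hsv=cv2.cvtColor(v.im,cv2.COLOR_RGB2HSV)
    w=((hsv[...,1]<70)&(hsv[...,2]>140)).astype(np.uint8); w[430:]=0
    cs,_=cv2.findContours(w,cv2.RETR_EXTERNAL,cv2.CHAIN_APPROX_NONE)
    for c in cs:
        if cv2.contourArea(c)<800: continue
        r=rect(v,c,.014)
        if 80<r[2]<102 and 50<r[3]<72: print('dish',r,'shift',round(r[0]-p[0],1),round(r[1]-p[1],1),'spin',round(np.radians((r[4]+90-j+90)%180-90),3),cv2.boundingRect(c))
    return v
E
python3 - <<'E'
from h import *
wd('w5')
E
```

```text
tcp [595.  -79.3 172.2] jaw 70.74 tilt [-0.0023  0.0007] f [1.1 1.3 0.5] q7 1.04
dish (587.2, -366.6, 91.0, 59.5, -19.8) shift -7.8 -287.3 spin -0.009 (40, 257, 57, 77)
dish (589.8, -228.5, 90.5, 59.0, -3.5) shift -5.2 -149.2 spin 0.275 (123, 209, 85, 100)
dish (598.4, -78.9, 90.2, 58.2, -19.1) shift 3.4 0.4 spin 0.003 (284, 165, 71, 103)
dish (444.3, -364.9, 90.1, 59.5, 1.6) shift -150.7 -285.6 spin 0.364 (0, 127, 45, 96)
dish (442.3, -229.6, 90.2, 58.8, -28.2) shift -152.7 -150.3 spin -0.156 (76, 66, 59, 101)
```

View pics/w5.png

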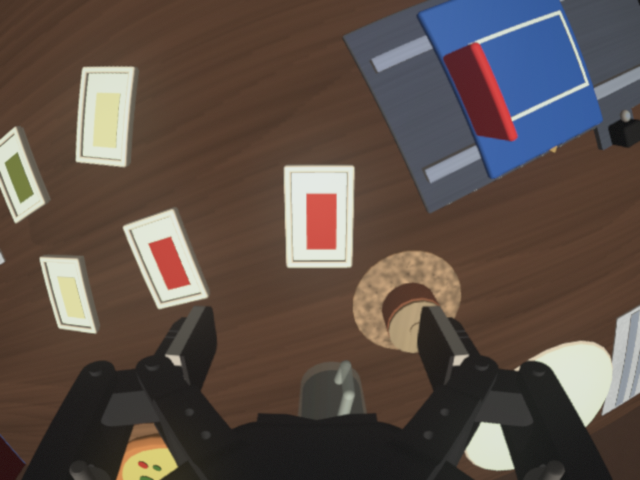

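Request:
{"method": "move_arm", "body": {
  "motion": "0.002 0 -0.04 0.003; 0.0034 0.0004 -0.09 0.003; 0.0034 0.0004 -0.13 0.003; 0.0034 0.0004 -0.15 0.003; 0.0034 0.0004 -0.16 0.003; 0.0034 0.0004 -0.167 0.003; 0.0034 0.0004 -0.167 0.003",
  "grip": 0.85
}}

```text
clock: 11.12
position: [0.5994, -0.079, 0.0074]
ee_rot: [-0.411, 0.575, 0.411, 0.576]
ft_force: [-0.6, 0.8, -0.9]
grip_width: 0.85
```

```bash
python3 - <<'E'
from h import *
wd('w6')
E
```

```text
tcp [599.4 -79.    7.4] jaw 71.03 tilt [ 0.0008 -0.0001] f [-0.6  0.8 -0.9] q7 0.94
dish (585.7, -228.4, 83.0, 59.1, -3.5) shift -13.7 -149.4 spin 0.27 (0, 283, 102, 130)
dish (597.9, -79.4, 90.2, 57.8, -19.1) shift -1.5 -0.4 spin -0.002 (243, 210, 149, 182)
```

View pics/w6.png

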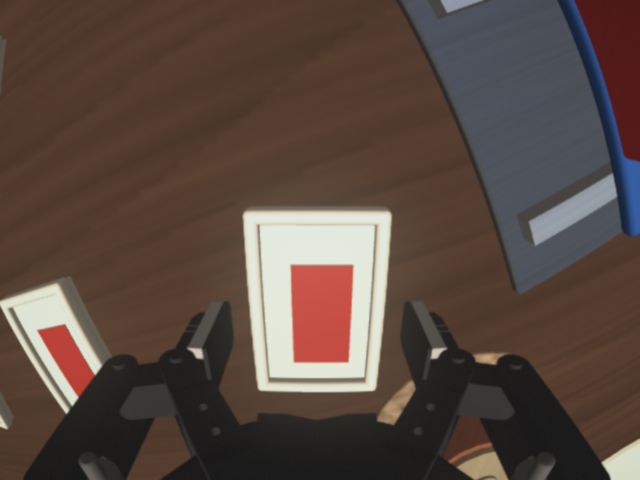

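Request:
{"method": "move_arm", "body": {
  "motion": "-0.001 0 -0.002 0; -0.001 0 -0.004 0; -0.001 0 -0.005 0; -0.001 0 -0.006 0; -0.001 0 -0.006 0"
}}

```text
clock: 11.8
position: [0.5979, -0.0789, 0.0008]
ee_rot: [-0.411, 0.575, 0.411, 0.575]
ft_force: [0.6, 0.6, 0.4]
grip_width: 0.844
```

No contact with the table yet. I'll close here.

Request:
{"method": "move_arm", "body": {
  "motion": "0 0 0 0; 0 0 0 0; 0 0 0 0; 0 0 0 0",
  "grip": 0.6,
  "force": 20
}}

```text
clock: 12.3
position: [0.598, -0.0789, 0.001]
ee_rot: [-0.411, 0.575, 0.411, 0.576]
ft_force: [-0.9, -0.1, 3.6]
grip_width: 0.672
```

Request:
{"method": "move_arm", "body": {
  "motion": "0 0 0.004 0; 0 0 0.012 0; 0 0 0.03 0; 0 0 0.06 0; 0 0 0.1 0; 0 0 0.15 0; 0 0 0.15 0"
}}

```text
clock: 13.18
position: [0.6002, -0.0785, 0.1562]
ee_rot: [-0.413, 0.574, 0.409, 0.577]
ft_force: [-0.0, 0.4, -1.8]
grip_width: 0.671
```

```bash
python3 - <<'E'
from h import *
wd('w7')
E
```

```text
tcp [600.2 -78.5 156.2] jaw 71.06 tilt [ 0.0075 -0.0013] f [-0.   0.4 -1.8] q7 1.03
dish (584.0, -363.6, 89.7, 58.9, -19.7) shift -16.2 -285.1 spin -0.013 (27, 255, 59, 80)
dish (586.7, -227.0, 89.4, 58.2, -3.4) shift -13.5 -148.5 spin 0.271 (111, 206, 89, 104)
dish (440.6, -228.5, 89.2, 58.3, -28.2) shift -159.6 -150.0 spin -0.162 (63, 57, 60, 105)
```

View pics/w7.png

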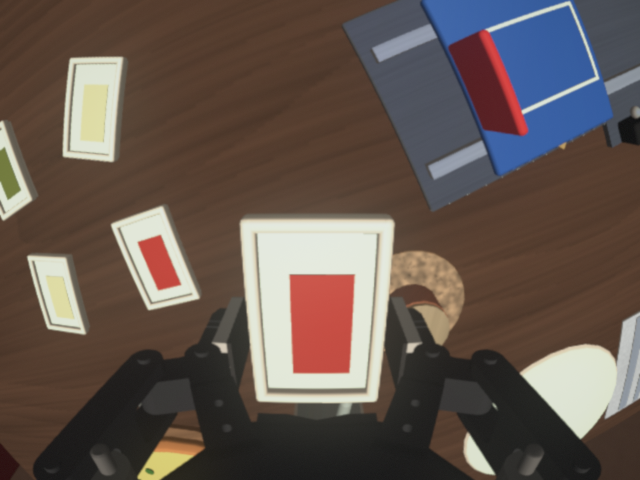

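```bash
python3 - <<'E'
from h import *
v=W('w1'); hsv=cv2.cvtColor(v.im,cv2.COLOR_RGB2HSV);H,S,Vv=[hsv[...,i].astype(int) for i in range(3)]
w=((S<110)&(Vv>150)&(H>90)&(H<135)).astype(np.uint8); w[:140]=0;w[272:]=0;w[:,:250]=0;w[:,346:]=0
n,l,st,_=cv2.connectedComponentsWithStats(w); print(st[1:])
ys,xs=np.where(w); P=v.plane(np.c_[xs,ys],.03)[:,:2]*1000
a=np.radians(8.25); X=np.array([np.cos(a),np.sin(a)]);Y=np.array([-X[1],X[0]])
c=np.array([523.8,138.9]); q=np.c_[(P-c)@X,(P-c)@Y]
for n,sel,k in(('L',np.abs(q[:,0]+36)<5,0),('R',np.abs(q[:,0]-36)<5,0),('B',np.abs(q[:,1]+53)<5,1),('T',np.abs(q[:,1]-53)<5,1)):
    o=q[sel]; o=o[np.abs(o[:,1-k])<(45 if k==0 else 30)]; pf=np.polyfit(o[:,1-k],o[:,k],1); print(n,len(o),o[:,k].min(),o[:,k].max(),o[:,k].mean(),np.degrees(pf[0]))
E
```

```text
[[255 145  91 120 436]
 [259 149  79 112 475]
 [307 182   1   1   1]
 [291 200   1   1   1]
 [290 202   1   1   1]
 [289 205   1   1   1]
 [287 207   2   5   5]]
L 293 -36.77504783986096 -31.822765741175893 -34.219870677356916 -0.15237110180019386
R 82 31.734305453252944 40.70117125938743 35.425758493064905 -0.5301115066735295
B 152 -55.76253706781832 -51.714742275689936 -53.86151192823193 0.4863330892333602
T 156 48.0038923298869 52.48338763480394 50.20083460765237 -0.06940484282502393
```

Request:
{"method": "move_arm", "body": {
  "motion": "-0.01 0.03 0 -0.15; -0.02 0.06 0 -0.3; -0.03 0.09 0 -0.45; -0.04 0.12 0 -0.6; -0.05 0.15 0 -0.75; -0.06 0.18 0 -0.9; -0.07 0.205 0 -1.05; -0.076 0.217 0 -1.096; -0.076 0.217 -0.04 -1.096; -0.076 0.217 -0.04 -1.096"
}}

```text
clock: 14.48
position: [0.5195, 0.1373, 0.1081]
ee_rot: [-0.051, 0.707, 0.051, 0.703]
ft_force: [-1.1, -0.0, -0.9]
grip_width: 0.678
```

```bash
python3 - <<'E'
from h import *
wd('w8')
E
```

```text
tcp [519.5 137.3 108.1] jaw 8.29 tilt [-0.006  -0.0012] f [-1.1 -0.  -0.9] q7 -0.41
```

View pics/w8.png

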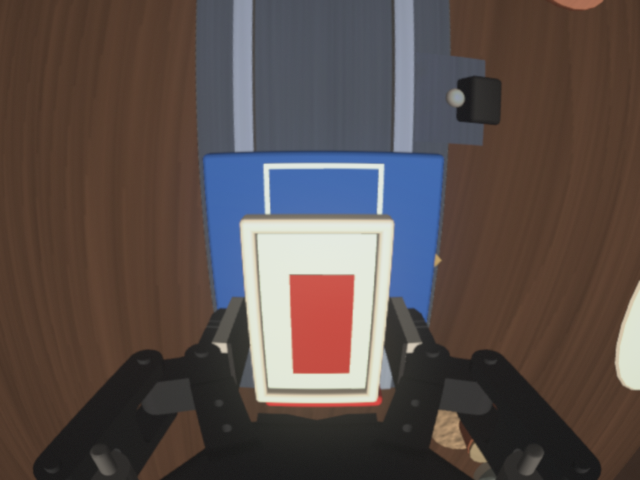

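Request:
{"method": "move_arm", "body": {
  "motion": "0.002 0.001 -0.02 0; 0.003 0.001 -0.04 0; 0.003 0.001 -0.058 0; 0.003 0.001 -0.066 0; 0.003 0.001 -0.066 0; 0.003 0.001 -0.066 0"
}}

```text
clock: 15.28
position: [0.5253, 0.1393, 0.0454]
ee_rot: [-0.051, 0.705, 0.051, 0.706]
ft_force: [0.9, 0.2, -0.0]
grip_width: 0.669
```

```bash
python3 - <<'E'
from h import *
v=wd('w9'); hsv=cv2.cvtColor(v.im,cv2.COLOR_RGB2HSV);H,S,Vv=[hsv[...,i].astype(int) for i in range(3)]
for y in (120,130,140,150): 
  r=v.im[y].astype(int); print(y,np.where((S[y]>130)&(H[y]>100)&(H[y]<125)&(Vv[y]>90))[0][[0,-1]] if ((S[y]>130)&(H[y]>100)&(H[y]<125)&(Vv[y]>90)).any() else None)
E
```

```text
tcp [525.3 139.3  45.4] jaw 8.25 tilt [0.0009 0.0003] f [ 0.9  0.2 -0. ] q7 -0.46
120 None
130 None
140 None
150 None
```

View pics/w9.png

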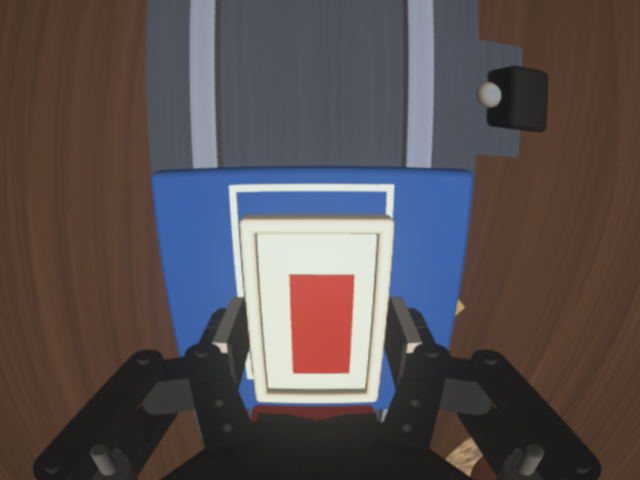

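```bash
python3 - <<'E'
from h import *
v=W('w9'); a=np.radians(8.25); X=np.array([np.cos(a),np.sin(a)]);Y=np.array([-X[1],X[0]])
m=v.plane([(229,185),(394,185)],.03)[:,:2]*1000; t=v.plane([(153,172),(472,172)],.03)[:,:2]*1000
print(m,t); print('mark c',m.mean(0)-53*Y,'w',np.linalg.norm(m[1]-m[0]),'tray->mark',t.mean(0)-60*Y,np.linalg.norm(t[1]-t[0]))
for q in(m,t): d=q[1]-q[0]; print(np.degrees(np.arctan2(d[1],d[0])))
E
```

```text
[[479.92755985 185.07686639]
 [551.74850132 195.35147295]] [[442.96960058 187.052736  ]
 [587.14694174 207.67937931]]
mark c [523.44313955 137.76264617] w 72.55215485448451 tray->mark [523.66782848 137.98697445] 145.64533674906403
8.141416345116898
8.141738893566847
```

Request:
{"method": "move_arm", "body": {
  "motion": "-0.0015 -0.001 -0.005 0; -0.0015 -0.001 -0.009 0; -0.0015 -0.001 -0.011 0; -0.0015 -0.001 -0.0125 0; -0.0015 -0.001 -0.0125 0"
}}

```text
clock: 15.95
position: [0.5234, 0.1381, 0.0322]
ee_rot: [-0.051, 0.705, 0.051, 0.705]
ft_force: [-0.4, 0.1, -0.5]
grip_width: 0.673
```

Request:
{"method": "move_arm", "body": {
  "motion": "0 0 -0.0005 0; 0 0 -0.001 0; 0 0 -0.0015 0; 0 0 -0.0015 0"
}}

```text
clock: 16.45
position: [0.5234, 0.1381, 0.031]
ee_rot: [-0.051, 0.705, 0.051, 0.705]
ft_force: [-0.5, -0.7, 2.3]
grip_width: 0.675
```

Request:
{"method": "move_arm", "body": {
  "motion": "0 0 0 0; 0 0 0 0; 0 0 0 0",
  "grip": 0.8
}}

```text
clock: 16.82
position: [0.5234, 0.1381, 0.0308]
ee_rot: [-0.051, 0.705, 0.051, 0.705]
ft_force: [-0.7, -0.0, -0.5]
grip_width: 0.8
```

Request:
{"method": "move_arm", "body": {
  "motion": "0 0 0.01 0; 0 0 0.04 0; 0 0 0.09 0; 0 0 0.14 0; 0 0 0.14 0; 0 0 0.14 0",
  "grip": 0.9
}}

```text
clock: 17.58
position: [0.5232, 0.1379, 0.1708]
ee_rot: [-0.051, 0.705, 0.051, 0.705]
ft_force: [-0.5, -0.1, 0.5]
grip_width: 0.902
```

```bash
cat >> h.py <<'E'
def pile(f,n):
    # top dish of n-dish pile
    v=wd(f); z=.03+.014*n; hsv=cv2.cvtColor(v.im,cv2.COLOR_RGB2HSV)
    w=((hsv[...,1]<70)&(hsv[...,2]>140)).astype(np.uint8); w[430:]=0
    cs,_=cv2.findContours(w,cv2.RETR_EXTERNAL,cv2.CHAIN_APPROX_NONE)
    for c in cs:
        if cv2.contourArea(c)>800:
            r=rect(v,c,z)
            if abs(r[2]-90)<22 and abs(r[3]-58)<20: print('PILE',r,cv2.boundingRect(c))
E
python3 - <<'E'
from h import *
pile('w10',1)
E
```

```text
tcp [523.2 137.9 170.8] jaw 8.25 tilt [ 0.0002 -0.0004] f [-0.5 -0.1  0.5] q7 -0.36
PILE (522.3, 141.9, 101.5, 69.5, -81.7) (269, 153, 95, 129)
```

View pics/w10.png

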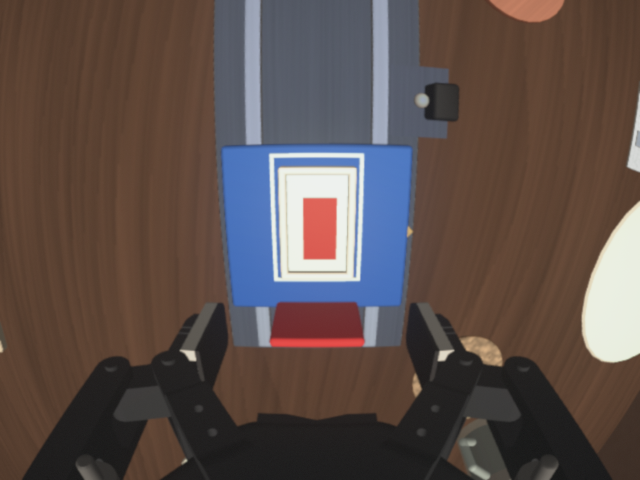

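Request:
{"method": "move_arm", "body": {
  "motion": "0.008 -0.045 0 0.17; 0.016 -0.09 0 0.34; 0.024 -0.135 0 0.51; 0.033 -0.18 0 0.68; 0.042 -0.23 0 0.85; 0.05 -0.28 0 1.02; 0.058 -0.33 0 1.19; 0.066 -0.366 0 1.34; 0.066 -0.366 -0.02 1.366; 0.066 -0.366 -0.04 1.366"
}}

```text
clock: 18.88
position: [0.5888, -0.2268, 0.1285]
ee_rot: [-0.484, 0.515, 0.485, 0.515]
ft_force: [0.5, 1.2, 0.3]
grip_width: 0.9
```

Request:
{"method": "move_arm", "body": {
  "motion": "0 0 0 0; 0 0 0 0"
}}

```text
clock: 19.12
position: [0.5896, -0.2269, 0.1311]
ee_rot: [-0.485, 0.515, 0.485, 0.515]
ft_force: [-0.0, 0.4, -0.3]
grip_width: 0.904
```

```bash
python3 - <<'E'
from h import *
wd('w11')
E
```

```text
tcp [ 589.6 -226.9  131.1] jaw 86.57 tilt [0.0001 0.0001] f [-0.   0.4 -0.3] q7 1.53
dish (586.9, -367.2, 90.7, 58.5, -19.7) shift -2.7 -140.3 spin -0.284 (110, 175, 75, 120)
dish (589.4, -229.2, 90.1, 58.3, -3.5) shift -0.2 -2.3 spin -0.001 (275, 168, 82, 117)
dish (444.0, -365.5, 90.0, 58.4, 1.6) shift -145.6 -138.6 spin 0.088 (89, 0, 73, 120)
```

Request:
{"method": "move_arm", "body": {
  "motion": "0 -0.002 -0.03 0; 0 -0.002 -0.07 0; 0 -0.002 -0.1 0; 0 -0.002 -0.118 0; 0 -0.002 -0.126 0; 0 -0.002 -0.13 0; 0 -0.002 -0.13 0; 0 -0.002 -0.13 0"
}}

```text
clock: 20.18
position: [0.5898, -0.2301, 0.0016]
ee_rot: [-0.485, 0.515, 0.484, 0.515]
ft_force: [0.7, 0.4, 0.8]
grip_width: 0.897
```

Request:
{"method": "move_arm", "body": {
  "motion": "0 0 0 0; 0 0 0 0; 0 0 0 0; 0 0 0 0; 0 0 0 0",
  "grip": 0.6
}}

```text
clock: 20.8
position: [0.5898, -0.2299, 0.0015]
ee_rot: [-0.485, 0.515, 0.484, 0.515]
ft_force: [-1.0, 0.2, 5.7]
grip_width: 0.674
```

Request:
{"method": "move_arm", "body": {
  "motion": "0 0 0.004 0; 0 0 0.015 0; 0 0 0.04 0; 0 0 0.08 0; 0 0 0.12 0; 0 0.01 0.15 -0.05; -0.008 0.05 0.16 -0.2; -0.016 0.09 0.16 -0.36; -0.024 0.13 0.16 -0.52; -0.032 0.175 0.16 -0.68"
}}

```text
clock: 22.05
position: [0.557, -0.054, 0.1615]
ee_rot: [-0.283, 0.648, 0.283, 0.648]
ft_force: [0.6, 1.1, -0.5]
grip_width: 0.672
```

Request:
{"method": "move_arm", "body": {
  "motion": "-0.008 0.045 0 -0.17; -0.016 0.09 0 -0.34; -0.024 0.135 0 -0.51; -0.031 0.175 0 -0.65; -0.034 0.19 -0.02 -0.687; -0.0344 0.193 -0.05 -0.687; -0.0344 0.193 -0.08 -0.687; -0.0344 0.193 -0.09 -0.687; -0.0344 0.193 -0.09 -0.687; -0.0344 0.193 -0.09 -0.687"
}}

```text
clock: 23.3
position: [0.5238, 0.1383, 0.0722]
ee_rot: [-0.05, 0.705, 0.051, 0.706]
ft_force: [1.0, 0.4, -1.1]
grip_width: 0.671
```

```bash
python3 - <<'E'
from h import *
wd('w12')
E
```

```text
tcp [523.8 138.3  72.2] jaw 8.19 tilt [0.0019 0.0004] f [ 1.   0.4 -1.1] q7 -0.44
```

View pics/w12.png

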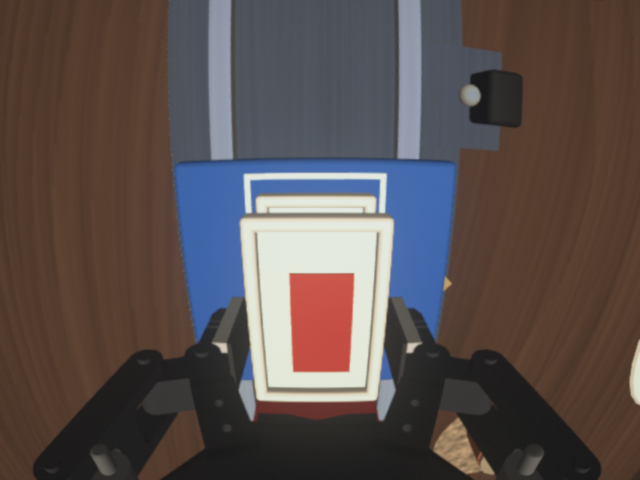

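Request:
{"method": "move_arm", "body": {
  "motion": "-0.0004 -0.0002 -0.01 0.001; -0.0004 -0.0002 -0.018 0.001; -0.0004 -0.0002 -0.022 0.001; -0.0004 -0.0002 -0.0235 0.001; -0.0004 -0.0002 -0.0245 0.001; -0.0004 -0.0002 -0.0245 0.001"
}}

```text
clock: 24.1
position: [0.5227, 0.1379, 0.0464]
ee_rot: [-0.051, 0.705, 0.051, 0.705]
ft_force: [-0.6, -0.3, -0.4]
grip_width: 0.672
```

Request:
{"method": "move_arm", "body": {
  "motion": "0 0 -0.0005 0; 0 0 -0.001 0; 0 0 -0.0015 0; 0 0 -0.0015 0"
}}

```text
clock: 24.6
position: [0.5227, 0.1379, 0.0454]
ee_rot: [-0.051, 0.705, 0.051, 0.705]
ft_force: [-2.1, -0.7, 6.3]
grip_width: 0.667
```

Request:
{"method": "move_arm", "body": {
  "motion": "0 0 0 0; 0 0 0 0; 0 0 0 0",
  "grip": 0.8
}}

```text
clock: 24.98
position: [0.5226, 0.1379, 0.0448]
ee_rot: [-0.051, 0.705, 0.051, 0.705]
ft_force: [0.6, -0.0, 0.1]
grip_width: 0.799
```

Request:
{"method": "move_arm", "body": {
  "motion": "0 0 0.01 0; 0 0 0.04 0; 0 0 0.09 0; 0 0 0.125 0; 0 0 0.125 0; 0 0 0.125 0",
  "grip": 0.9
}}

```text
clock: 25.72
position: [0.5224, 0.1377, 0.1697]
ee_rot: [-0.051, 0.705, 0.051, 0.705]
ft_force: [0.2, 0.6, -0.9]
grip_width: 0.897
```

```bash
python3 - <<'E'
from h import *
pile('w13',2)
E
```

```text
tcp [522.4 137.7 169.7] jaw 8.25 tilt [ 0.     -0.0003] f [ 0.2  0.6 -0.9] q7 -0.36
PILE (522.1, 143.5, 100.9, 65.8, -81.7) (270, 153, 96, 135)
```

View pics/w13.png

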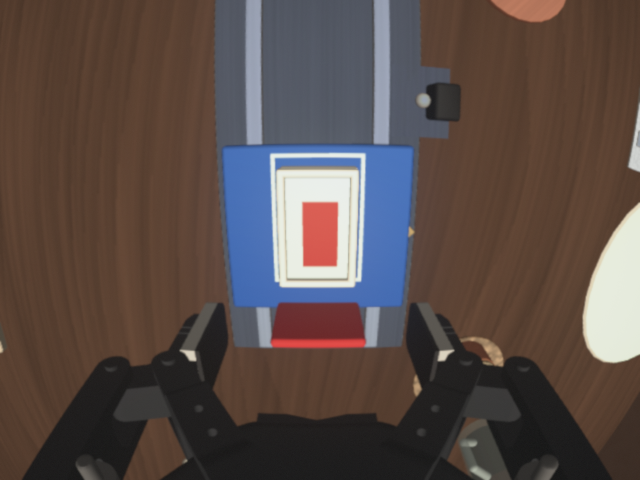

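Request:
{"method": "move_arm", "body": {
  "motion": "-0.01 -0.045 0 0.1; -0.02 -0.09 0 0.22; -0.03 -0.135 0 0.34; -0.04 -0.18 0 0.46; -0.05 -0.23 0 0.58; -0.06 -0.28 0 0.7; -0.07 -0.33 0 0.82; -0.08 -0.367 0 0.935; -0.08 -0.367 -0.02 0.935; -0.08 -0.367 -0.04 0.935"
}}

```text
clock: 27.02
position: [0.4419, -0.2294, 0.1283]
ee_rot: [-0.362, 0.607, 0.363, 0.607]
ft_force: [0.5, 0.2, -0.4]
grip_width: 0.9
```

Request:
{"method": "move_arm", "body": {
  "motion": "0 0 0 0; 0 0 0 0"
}}

```text
clock: 27.28
position: [0.4428, -0.2289, 0.1301]
ee_rot: [-0.363, 0.607, 0.363, 0.607]
ft_force: [0.8, -0.9, 1.0]
grip_width: 0.899
```

```bash
python3 - <<'E'
from h import *
wd('w14')
E
```

```text
tcp [ 442.8 -228.9  130.1] jaw 61.84 tilt [-0.      0.0004] f [ 0.8 -0.9  1. ] q7 1.36
dish (441.6, -230.1, 90.3, 58.2, -28.2) shift -1.2 -1.2 spin -0.001 (275, 167, 82, 118)
```

Request:
{"method": "move_arm", "body": {
  "motion": "-0.001 -0.001 -0.03 0; -0.001 -0.001 -0.07 0; -0.001 -0.001 -0.1 0; -0.001 -0.001 -0.117 0; -0.001 -0.001 -0.125 0; -0.001 -0.001 -0.129 0; -0.001 -0.001 -0.129 0; -0.001 -0.001 -0.129 0"
}}

```text
clock: 28.32
position: [0.442, -0.2304, 0.0015]
ee_rot: [-0.364, 0.607, 0.363, 0.607]
ft_force: [-0.2, 0.5, -0.4]
grip_width: 0.905
```

Request:
{"method": "move_arm", "body": {
  "motion": "0 0 0 0; 0 0 0 0; 0 0 0 0; 0 0 0 0; 0 0 0 0",
  "grip": 0.6
}}

```text
clock: 28.95
position: [0.4419, -0.2303, 0.0014]
ee_rot: [-0.363, 0.607, 0.363, 0.607]
ft_force: [-2.6, 0.2, 6.2]
grip_width: 0.671
```

Request:
{"method": "move_arm", "body": {
  "motion": "0 0 0.004 0; 0 0 0.015 0; 0 0 0.04 0; 0 0 0.08 0; 0 0 0.12 0; 0.002 0.01 0.15 -0.03; 0.009 0.05 0.16 -0.13; 0.018 0.09 0.16 -0.24; 0.027 0.13 0.16 -0.35; 0.036 0.175 0.16 -0.45"
}}

```text
clock: 30.2
position: [0.4777, -0.0541, 0.1616]
ee_rot: [-0.218, 0.673, 0.217, 0.673]
ft_force: [0.2, -0.3, -1.1]
grip_width: 0.668
```

Request:
{"method": "move_arm", "body": {
  "motion": "0.01 0.045 0 -0.12; 0.02 0.09 0 -0.24; 0.03 0.135 0 -0.36; 0.04 0.175 0 -0.46; 0.045 0.19 -0.02 -0.485; 0.0453 0.1933 -0.05 -0.485; 0.0453 0.1933 -0.07 -0.485; 0.0453 0.1933 -0.076 -0.485; 0.0453 0.1933 -0.076 -0.485; 0.0453 0.1933 -0.076 -0.485"
}}

```text
clock: 31.45
position: [0.5235, 0.1381, 0.0858]
ee_rot: [-0.051, 0.705, 0.051, 0.706]
ft_force: [0.8, -0.8, -1.5]
grip_width: 0.669
```

```bash
python3 - <<'E'
from h import *
wd('w15')
E
```

```text
tcp [523.5 138.1  85.8] jaw 8.22 tilt [0.0016 0.0001] f [ 0.8 -0.8 -1.5] q7 -0.43
```

View pics/w15.png

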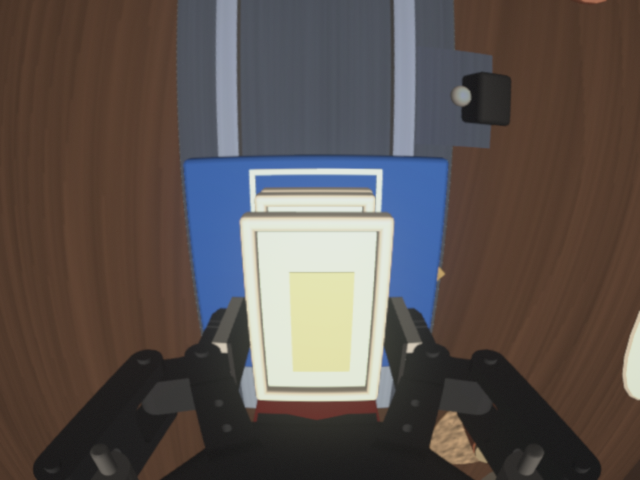

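Request:
{"method": "move_arm", "body": {
  "motion": "0.0003 0 -0.01 0; 0.0003 0 -0.018 0; 0.0003 0 -0.021 0; 0.0003 0 -0.023 0; 0.0003 0 -0.0242 0; 0.0003 0 -0.0242 0"
}}

```text
clock: 32.25
position: [0.5233, 0.1382, 0.0607]
ee_rot: [-0.051, 0.705, 0.051, 0.705]
ft_force: [-0.6, -0.3, -0.0]
grip_width: 0.672
```

Request:
{"method": "move_arm", "body": {
  "motion": "0 0 -0.0005 0; 0 0 -0.001 0; 0 0 -0.0013 0; 0 0 -0.0013 0"
}}

```text
clock: 32.75
position: [0.5232, 0.1381, 0.0594]
ee_rot: [-0.051, 0.705, 0.051, 0.705]
ft_force: [-1.3, -0.3, 0.6]
grip_width: 0.672
```

Request:
{"method": "move_arm", "body": {
  "motion": "0 0 -0.0004 0; 0 0 -0.0006 0; 0 0 -0.0006 0"
}}

```text
clock: 33.12
position: [0.5233, 0.1382, 0.0594]
ee_rot: [-0.051, 0.705, 0.051, 0.705]
ft_force: [-3.8, -1.1, 9.4]
grip_width: 0.67
```

Request:
{"method": "move_arm", "body": {
  "motion": "0 0 0 0; 0 0 0 0; 0 0 0 0",
  "grip": 0.8
}}

```text
clock: 33.5
position: [0.5232, 0.1382, 0.0586]
ee_rot: [-0.051, 0.705, 0.051, 0.705]
ft_force: [-0.1, -0.3, 0.7]
grip_width: 0.798
```

Request:
{"method": "move_arm", "body": {
  "motion": "0 0 0.01 0; 0 0 0.04 0; 0 0 0.09 0; 0 0 0.12 0; 0 0 0.12 0; 0 0 0.12 0",
  "grip": 0.9
}}

```text
clock: 34.25
position: [0.523, 0.138, 0.1785]
ee_rot: [-0.051, 0.705, 0.051, 0.705]
ft_force: [-0.7, -0.0, -0.3]
grip_width: 0.901
```

```bash
python3 - <<'E'
from h import *
pile('w16',3)
E
```

```text
tcp [523.  138.  178.5] jaw 8.25 tilt [-0.0002 -0.0003] f [-0.7 -0.  -0.3] q7 -0.36
PILE (522.1, 144.8, 101.2, 62.6, -81.8) (271, 152, 93, 138)
```

View pics/w16.png

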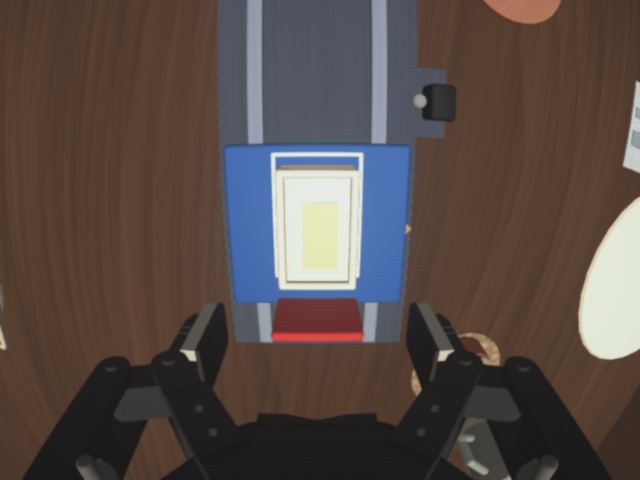

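Request:
{"method": "move_arm", "body": {
  "motion": "0.006 -0.05 0 0.11; 0.012 -0.1 0 0.22; 0.018 -0.15 0 0.33; 0.024 -0.2 0 0.44; 0.03 -0.25 0 0.55; 0.036 -0.3 0 0.66; 0.042 -0.35 0 0.77; 0.048 -0.4 0 0.88; 0.055 -0.45 -0.01 0.99; 0.064 -0.5 -0.02 1.083"
}}

```text
clock: 35.55
position: [0.5868, -0.3633, 0.1572]
ee_rot: [-0.408, 0.578, 0.409, 0.577]
ft_force: [0.5, 0.4, 0.1]
grip_width: 0.902
```

Request:
{"method": "move_arm", "body": {
  "motion": "0 -0.005 -0.02 0; 0 -0.005 -0.03 0; 0 -0.005 -0.03 0; 0 -0.005 -0.03 0"
}}

```text
clock: 36.05
position: [0.5878, -0.3657, 0.1297]
ee_rot: [-0.408, 0.578, 0.407, 0.578]
ft_force: [0.4, 0.0, 0.8]
grip_width: 0.9
```

```bash
python3 - <<'E'
from h import *
wd('w17')
E
```

```text
tcp [ 587.8 -365.7  129.7] jaw 70.39 tilt [ 0.0009 -0.0003] f [0.4 0.  0.8] q7 1.47
dish (586.5, -367.3, 90.1, 58.2, -19.6) shift -1.3 -1.6 spin 0.0 (275, 167, 82, 118)
dish (443.9, -365.7, 89.7, 58.0, 1.6) shift -143.9 -0.0 spin 0.37 (190, 0, 120, 115)
```

Request:
{"method": "move_arm", "body": {
  "motion": "-0.001 -0.0015 -0.03 0; -0.001 -0.0015 -0.07 0; -0.001 -0.0015 -0.1 0; -0.001 -0.0015 -0.117 0; -0.001 -0.0015 -0.125 0; -0.001 -0.0015 -0.1285 0; -0.001 -0.0015 -0.1285 0; -0.001 -0.0015 -0.1285 0"
}}

```text
clock: 37.1
position: [0.5867, -0.3685, 0.0011]
ee_rot: [-0.407, 0.578, 0.407, 0.578]
ft_force: [-0.6, 0.1, 0.7]
grip_width: 0.901
```

Request:
{"method": "move_arm", "body": {
  "motion": "0 0 0 0; 0 0 0 0; 0 0 0 0; 0 0 0 0; 0 0 0 0",
  "grip": 0.6
}}

```text
clock: 37.72
position: [0.5866, -0.3683, 0.0009]
ee_rot: [-0.407, 0.578, 0.407, 0.578]
ft_force: [-1.0, 1.5, 5.2]
grip_width: 0.673
```

Request:
{"method": "move_arm", "body": {
  "motion": "0 0 0.004 0; 0 0 0.015 0; 0 0 0.04 0; 0 0 0.08 0; 0 0 0.12 0; -0.002 0.02 0.15 -0.04; -0.008 0.06 0.16 -0.13; -0.014 0.105 0.16 -0.23; -0.02 0.15 0.16 -0.33; -0.025 0.2 0.16 -0.43"
}}

```text
clock: 38.98
position: [0.5611, -0.1671, 0.1621]
ee_rot: [-0.274, 0.652, 0.273, 0.653]
ft_force: [-0.3, -0.2, -0.7]
grip_width: 0.668
```

Request:
{"method": "move_arm", "body": {
  "motion": "-0.006 0.05 0 -0.11; -0.012 0.1 0 -0.22; -0.018 0.15 0 -0.33; -0.025 0.2 0 -0.44; -0.031 0.25 0 -0.55; -0.036 0.29 -0.005 -0.63; -0.0384 0.3064 -0.02 -0.653; -0.0384 0.3064 -0.045 -0.653; -0.0384 0.3064 -0.061 -0.653; -0.0384 0.3064 -0.061 -0.653"
}}

```text
clock: 40.22
position: [0.5224, 0.1377, 0.0991]
ee_rot: [-0.051, 0.706, 0.051, 0.705]
ft_force: [0.8, -0.3, -1.2]
grip_width: 0.673
```

Request:
{"method": "move_arm", "body": {
  "motion": "0 0 0 0; 0 0 0 0"
}}

```text
clock: 40.48
position: [0.5234, 0.1381, 0.1002]
ee_rot: [-0.051, 0.705, 0.051, 0.706]
ft_force: [0.8, 0.0, -1.3]
grip_width: 0.666
```

```bash
python3 - <<'E'
from h import *
wd('w18')
E
```

```text
tcp [523.4 138.1 100.2] jaw 8.23 tilt [0.0015 0.0002] f [ 0.8  0.  -1.3] q7 -0.42
```

View pics/w18.png

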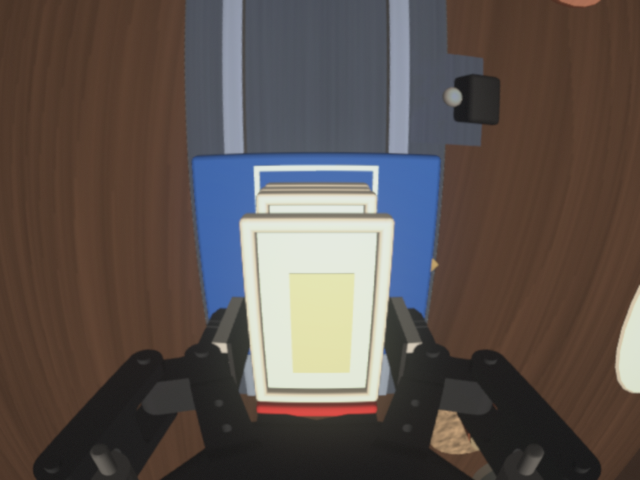

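Request:
{"method": "move_arm", "body": {
  "motion": "0 0 -0.01 0; 0 0 -0.018 0; 0 0 -0.022 0; 0 0 -0.024 0; 0 0 -0.0252 0; 0 0 -0.0252 0"
}}

```text
clock: 41.28
position: [0.5229, 0.1382, 0.0742]
ee_rot: [-0.051, 0.705, 0.051, 0.705]
ft_force: [0.6, 1.1, -2.0]
grip_width: 0.669
```

Request:
{"method": "move_arm", "body": {
  "motion": "0 0 -0.0005 0; 0 0 -0.001 0; 0 0 -0.0013 0; 0 0 -0.0013 0"
}}

```text
clock: 41.78
position: [0.5229, 0.1381, 0.0729]
ee_rot: [-0.051, 0.705, 0.051, 0.705]
ft_force: [0.0, 0.5, 0.2]
grip_width: 0.671
```

Request:
{"method": "move_arm", "body": {
  "motion": "0 0 -0.0003 0; 0 0 -0.0004 0; 0 0 -0.0004 0"
}}

```text
clock: 42.15
position: [0.5229, 0.1381, 0.0728]
ee_rot: [-0.051, 0.705, 0.051, 0.705]
ft_force: [-3.5, 0.0, 6.3]
grip_width: 0.67
```

Request:
{"method": "move_arm", "body": {
  "motion": "0 0 0 0; 0 0 0 0; 0 0 0 0",
  "grip": 0.8
}}

```text
clock: 42.52
position: [0.5228, 0.1381, 0.0723]
ee_rot: [-0.051, 0.705, 0.051, 0.705]
ft_force: [-0.2, 1.1, -0.8]
grip_width: 0.8
```

Request:
{"method": "move_arm", "body": {
  "motion": "0 0 0.01 0; 0 0 0.04 0; 0 0 0.09 0; 0 0 0.11 0; 0 0 0.11 0; 0 0 0.11 0",
  "grip": 0.9
}}

```text
clock: 43.28
position: [0.5222, 0.1377, 0.1812]
ee_rot: [-0.051, 0.706, 0.051, 0.705]
ft_force: [0.3, 0.6, -0.2]
grip_width: 0.897
```

```bash
python3 - <<'E'
from h import *
pile('w19',4)
E
```

```text
tcp [522.2 137.7 181.2] jaw 8.24 tilt [-0.0015 -0.0004] f [ 0.3  0.6 -0.2] q7 -0.36
PILE (522.1, 144.9, 103.7, 59.2, -81.7) (272, 151, 92, 147)
```

View pics/w19.png

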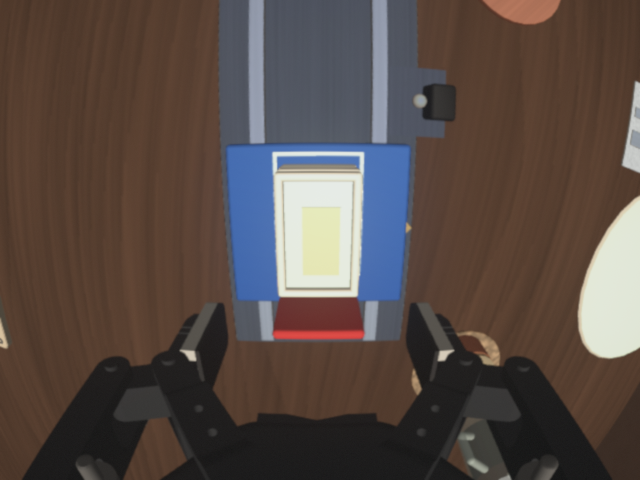

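Request:
{"method": "move_arm", "body": {
  "motion": "-0.008 -0.05 0 0.15; -0.016 -0.1 0 0.3; -0.024 -0.15 0 0.45; -0.032 -0.2 0 0.6; -0.04 -0.25 0 0.75; -0.048 -0.3 0 0.9; -0.056 -0.35 0 1.05; -0.064 -0.4 0 1.2; -0.072 -0.45 -0.01 1.35; -0.078 -0.5 -0.02 1.455"
}}

```text
clock: 44.58
position: [0.4438, -0.3633, 0.1609]
ee_rot: [-0.507, 0.492, 0.509, 0.492]
ft_force: [0.6, 0.2, 0.6]
grip_width: 0.901
```

Request:
{"method": "move_arm", "body": {
  "motion": "0 -0.003 -0.02 0; 0 -0.003 -0.03 0; 0 -0.003 -0.03 0; 0 -0.003 -0.03 0"
}}

```text
clock: 45.08
position: [0.4455, -0.364, 0.133]
ee_rot: [0.508, -0.492, -0.507, -0.493]
ft_force: [-0.1, -0.1, 0.7]
grip_width: 0.897
```

```bash
python3 - <<'E'
from h import *
wd('w20')
E
```

```text
tcp [ 445.5 -364.   133. ] jaw 91.7 tilt [ 0.0006 -0.0004] f [-0.1 -0.1  0.7] q7 2.03
dish (443.3, -365.8, 90.1, 58.2, 1.6) shift -2.2 -1.8 spin -0.002 (276, 165, 82, 117)
```

Request:
{"method": "move_arm", "body": {
  "motion": "-0.0015 -0.0015 -0.03 0; -0.0015 -0.0015 -0.07 0; -0.0015 -0.0015 -0.1 0; -0.0015 -0.0015 -0.12 0; -0.0015 -0.0015 -0.128 0; -0.0015 -0.0015 -0.1315 0; -0.0015 -0.0015 -0.1315 0; -0.0015 -0.0015 -0.1315 0"
}}

```text
clock: 46.12
position: [0.4437, -0.3668, 0.0016]
ee_rot: [0.507, -0.493, -0.507, -0.493]
ft_force: [0.3, 0.0, 0.0]
grip_width: 0.899
```

Request:
{"method": "move_arm", "body": {
  "motion": "0 0 0 0; 0 0 0 0; 0 0 0 0; 0 0 0 0; 0 0 0 0",
  "grip": 0.6
}}

```text
clock: 46.75
position: [0.4436, -0.3665, 0.0014]
ee_rot: [0.507, -0.493, -0.507, -0.493]
ft_force: [-2.6, 0.8, 5.6]
grip_width: 0.674
```

Request:
{"method": "move_arm", "body": {
  "motion": "0 0 0.004 0; 0 0 0.015 0; 0 0 0.045 0; 0 0 0.09 0; 0 0 0.13 0; 0.003 0.02 0.16 -0.05; 0.01 0.06 0.17 -0.18; 0.017 0.105 0.17 -0.31; 0.024 0.15 0.17 -0.44; 0.031 0.2 0.17 -0.57"
}}

```text
clock: 48.0
position: [0.4743, -0.1651, 0.1715]
ee_rot: [-0.347, 0.616, 0.346, 0.616]
ft_force: [0.7, -0.7, -1.6]
grip_width: 0.672
```

Request:
{"method": "move_arm", "body": {
  "motion": "0.008 0.05 0 -0.15; 0.016 0.1 0 -0.3; 0.024 0.15 0 -0.45; 0.032 0.2 0 -0.6; 0.04 0.25 0 -0.75; 0.046 0.29 -0.005 -0.86; 0.0486 0.3046 -0.02 -0.885; 0.0486 0.3046 -0.045 -0.885; 0.0486 0.3046 -0.057 -0.885; 0.0486 0.3046 -0.057 -0.885"
}}

```text
clock: 49.25
position: [0.5225, 0.1377, 0.1136]
ee_rot: [-0.051, 0.706, 0.051, 0.705]
ft_force: [-0.7, 0.5, -1.7]
grip_width: 0.676
```

Request:
{"method": "move_arm", "body": {
  "motion": "0 0 0 0; 0 0 0 0"
}}

```text
clock: 49.5
position: [0.5234, 0.1381, 0.1147]
ee_rot: [-0.051, 0.705, 0.051, 0.706]
ft_force: [0.9, 0.8, -1.3]
grip_width: 0.669
```

```bash
python3 - <<'E'
from h import *
wd('w21')
E
```

```text
tcp [523.4 138.1 114.7] jaw 8.23 tilt [0.0015 0.0001] f [ 0.9  0.8 -1.3] q7 -0.41
```

View pics/w21.png

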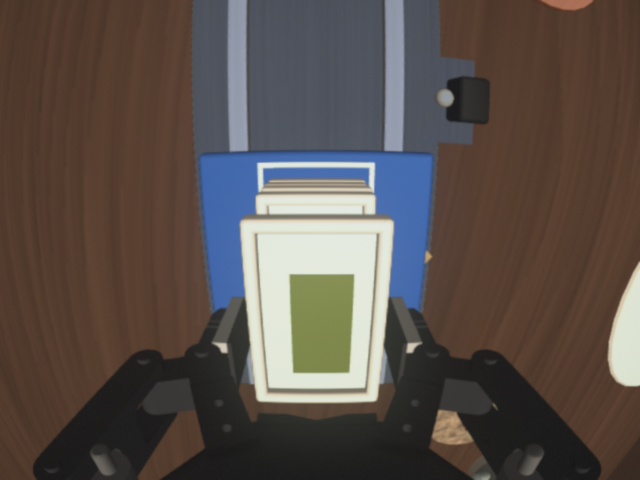

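Request:
{"method": "move_arm", "body": {
  "motion": "0 0 -0.01 0; 0 0 -0.018 0; 0 0 -0.022 0; 0 0 -0.024 0; 0 0 -0.0252 0; 0 0 -0.0252 0"
}}

```text
clock: 50.3
position: [0.523, 0.1382, 0.0887]
ee_rot: [-0.051, 0.705, 0.051, 0.705]
ft_force: [0.0, 0.2, -1.1]
grip_width: 0.673
```

Request:
{"method": "move_arm", "body": {
  "motion": "0 0 -0.0005 0; 0 0 -0.001 0; 0 0 -0.0013 0; 0 0 -0.0013 0"
}}

```text
clock: 50.8
position: [0.5229, 0.1382, 0.0874]
ee_rot: [-0.051, 0.705, 0.051, 0.705]
ft_force: [-0.6, 0.1, 0.2]
grip_width: 0.67
```

Request:
{"method": "move_arm", "body": {
  "motion": "0 0 -0.0002 0; 0 0 -0.0003 0; 0 0 -0.0003 0"
}}

```text
clock: 51.18
position: [0.523, 0.1382, 0.0874]
ee_rot: [-0.051, 0.705, 0.051, 0.705]
ft_force: [-2.4, -0.8, 6.7]
grip_width: 0.674
```

Request:
{"method": "move_arm", "body": {
  "motion": "0 0 0 0; 0 0 0 0; 0 0 0 0",
  "grip": 0.8
}}

```text
clock: 51.55
position: [0.5229, 0.1382, 0.0869]
ee_rot: [-0.051, 0.705, 0.051, 0.705]
ft_force: [0.8, 0.5, -0.1]
grip_width: 0.798
```

Request:
{"method": "move_arm", "body": {
  "motion": "0 0 0.01 0; 0 0 0.04 0; 0 0 0.09 0; 0 0 0.11 0; 0 0 0.11 0; 0 0 0.11 0",
  "grip": 0.9
}}

```text
clock: 52.3
position: [0.5225, 0.1379, 0.1964]
ee_rot: [-0.051, 0.706, 0.051, 0.705]
ft_force: [0.9, -0.2, 0.3]
grip_width: 0.9
```

```bash
python3 - <<'E'
from h import *
pile('w22',5); snap('scene','s22'); snap('top','t22')
E
```

```text
tcp [522.5 137.9 196.4] jaw 8.25 tilt [-0.0008 -0.0003] f [ 0.9 -0.2  0.3] q7 -0.35
dish (865.1, 291.6, 97.4, 51.9, -89.8) shift 342.6 153.7 spin -0.14 (614, 82, 26, 92)
PILE (521.9, 145.1, 105.0, 58.3, -81.7) (273, 150, 89, 148)
PILE (771.5, 272.1, 71.6, 38.1, -89.8) (614, 82, 26, 92)
```

View pics/w22.png

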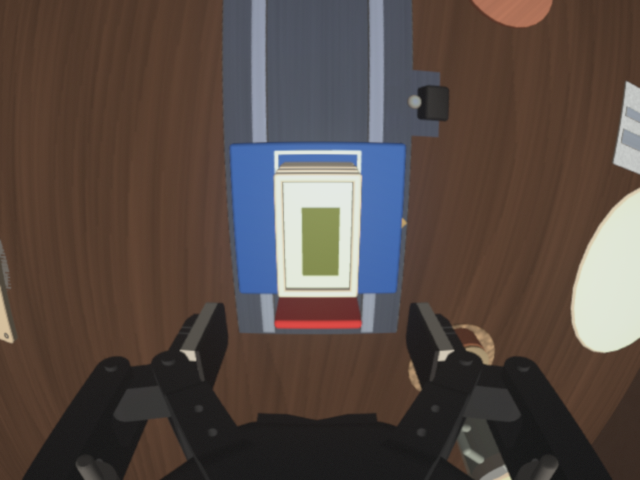

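View pics/s22.png

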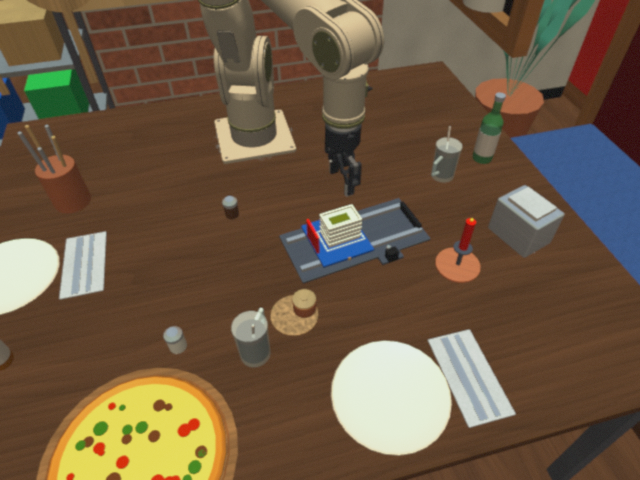

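The pile of five stands square. The scene view shows the pot has been knocked off centre on the mat: it is at (304,303), with the mat centre near (295,314). I'll measure it and put it back.

```bash
python3 - <<'E'
from h import *
v=V('t22'); C=v.cloud()
P=C.reshape(-1,3); s=(P[:,0]>.6)&(P[:,0]<.8)&(P[:,1]>-.09)&(P[:,1]<.1)&(P[:,2]>.035); q=P[s]; print(len(q),q.mean(0),q[:,2].max(),q.min(0),q.max(0))
cv2.imwrite('pics/c22.png',cv2.resize(v.im[140:250,250:400],None,fx=5,fy=5)[:,:,::-1])
E
```

```text
248 [0.70106835 0.00328971 0.04608482] 0.05726949957798211 [ 0.67608583 -0.02096422  0.03573535] [0.7290066  0.02753874 0.0572695 ]
```

View pics/c22.png

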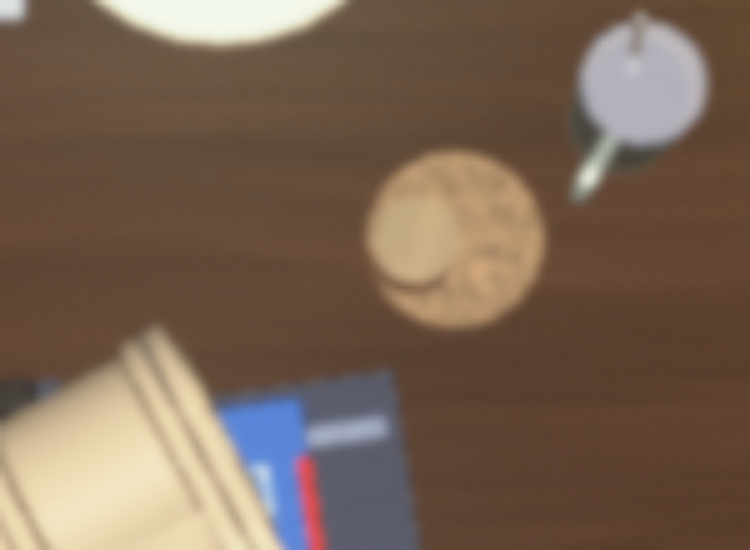

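Request:
{"method": "move_arm", "body": {
  "motion": "0.03 -0.023 0 0; 0.06 -0.046 0 0; 0.09 -0.07 0 0; 0.12 -0.092 0 0; 0.15 -0.115 0 0; 0.18 -0.136 0 0; 0.18 -0.136 0 0; 0.18 -0.136 0 0",
  "grip": 1
}}

```text
clock: 53.45
position: [0.7024, 0.003, 0.1962]
ee_rot: [-0.051, 0.706, 0.051, 0.705]
ft_force: [-1.1, 0.9, 0.2]
grip_width: 0.999
```

```bash
python3 - <<'E'
from h import *
v=wd('w23')
E
```

```text
tcp [702.4   3.  196.2] jaw 8.29 tilt [-0.0014  0.0008] f [-1.1  0.9  0.2] q7 -0.14
```

View pics/w23.png

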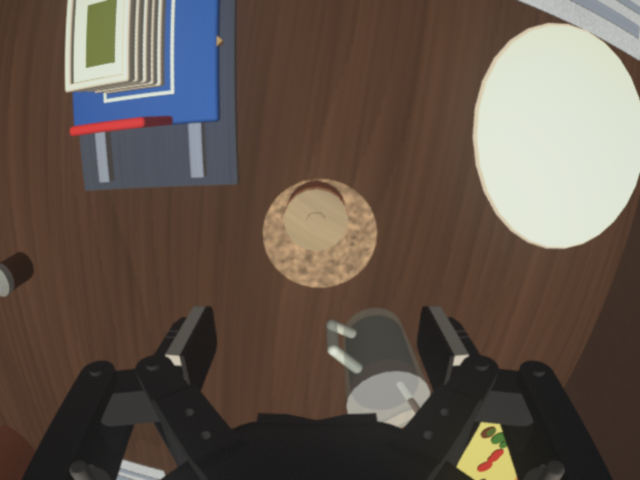

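```bash
python3 - <<'E'
from h import *
from scipy.optimize import least_squares
v=W('w23'); 
# pot lid pixel extents: left,right,bottom ~ by eye; refine with gray edges
pot=v.plane([(284,219),(347,219),(316,251)],.050)[:,:2]*1000; print(pot)
fc=lambda P,r:least_squares(lambda p:np.hypot(*(P-p[:2]).T)-r,P.mean(0)).x
print('pot',fc(pot,27))
g=cv2.medianBlur(v.im,5)[...,0].astype(int); pts=[]
for y in range(225,285,4):
    xs=np.where(g[y,255:385]>115)[0]; pts+=[(255+xs[0],y),(255+xs[-1],y)]
P=v.plane(pts,.004)[:,:2]*1000; s=least_squares(lambda p:np.hypot(*(P-p[:2]).T)-p[2],[709,-25,55],loss='soft_l1'); print('mat',s.x,abs(s.fun).max())
E
```

```text
[[676.36612066  -1.2378321 ]
 [726.96272839   6.15177529]
 [706.06380979 -24.89599493]]
pot [701.77833008   1.67251625]
mat [709.58156248 -26.11263941  54.57627812] 0.5341884426950401
```

Request:
{"method": "move_arm", "body": {
  "motion": "-0.001 -0.0015 -0.05 0; -0.001 -0.0015 -0.1 0; -0.001 -0.0015 -0.14 0; -0.001 -0.0015 -0.16 0; -0.001 -0.0015 -0.172 0; -0.001 -0.0015 -0.179 0; -0.001 -0.0015 -0.18 0; -0.001 -0.0015 -0.18 0"
}}

```text
clock: 54.5
position: [0.7025, 0.0007, 0.018]
ee_rot: [-0.051, 0.705, 0.051, 0.706]
ft_force: [-0.3, -1.0, -0.2]
grip_width: 0.998
```

Request:
{"method": "move_arm", "body": {
  "motion": "0 0 0 0; 0 0 0 0; 0 0 0 0; 0 0 0 0; 0 0 0 0; 0 0 0 0",
  "grip": 0.55,
  "force": 20
}}

```text
clock: 55.25
position: [0.7021, 0.0007, 0.0176]
ee_rot: [-0.051, 0.705, 0.051, 0.705]
ft_force: [-2.4, -0.4, 4.8]
grip_width: 0.626
```

Request:
{"method": "move_arm", "body": {
  "motion": "0 0 0.002 0; 0 0 0.005 0; 0 0 0.008 0; 0 0 0.008 0"
}}

```text
clock: 55.75
position: [0.7021, 0.0007, 0.0253]
ee_rot: [-0.051, 0.705, 0.051, 0.705]
ft_force: [0.9, -0.3, -2.0]
grip_width: 0.625
```

Request:
{"method": "move_arm", "body": {
  "motion": "0.003 -0.01 0 0; 0.006 -0.02 0 0; 0.0075 -0.0275 0 0; 0.0075 -0.0275 -0.003 0; 0.0075 -0.0275 -0.005 0; 0.0075 -0.0275 -0.0063 0; 0.0075 -0.0275 -0.0063 0"
}}

```text
clock: 56.62
position: [0.7093, -0.0264, 0.0186]
ee_rot: [-0.051, 0.705, 0.051, 0.705]
ft_force: [0.7, 0.6, -1.3]
grip_width: 0.626
```

Request:
{"method": "move_arm", "body": {
  "motion": "0 0 -0.0005 0; 0 0 -0.001 0; 0 0 -0.0013 0; 0 0 -0.0013 0"
}}

```text
clock: 57.12
position: [0.7094, -0.0268, 0.0176]
ee_rot: [-0.051, 0.705, 0.051, 0.705]
ft_force: [-1.0, -0.2, 0.4]
grip_width: 0.625
```

Request:
{"method": "move_arm", "body": {
  "motion": "0 0 -0.0003 0; 0 0 -0.0003 0"
}}

```text
clock: 57.38
position: [0.7094, -0.0268, 0.0176]
ee_rot: [-0.051, 0.705, 0.051, 0.705]
ft_force: [-3.9, 0.3, 4.9]
grip_width: 0.628
```

Request:
{"method": "move_arm", "body": {
  "motion": "0 0 0 0; 0 0 0 0; 0 0 0 0; 0 0 0 0",
  "grip": 0.72
}}

```text
clock: 57.88
position: [0.7094, -0.0268, 0.017]
ee_rot: [-0.051, 0.705, 0.051, 0.705]
ft_force: [0.3, 0.0, 0.4]
grip_width: 0.718
```

Request:
{"method": "move_arm", "body": {
  "motion": "0 0 0 0; 0 0 0 0; 0 0 0.02 0; 0 0 0.06 0; 0 0 0.12 0; 0 0 0.18 0; 0 0 0.18 0",
  "grip": 1
}}

```text
clock: 58.75
position: [0.7119, -0.026, 0.2052]
ee_rot: [-0.051, 0.701, 0.051, 0.709]
ft_force: [1.6, 0.7, -0.3]
grip_width: 1.002
```

```bash
python3 - <<'E'
from h import *
v=wd('w24'); snap('top','t24')
v=V('t24'); C=v.cloud();P=C.reshape(-1,3); s=(P[:,0]>.6)&(P[:,0]<.8)&(P[:,1]>-.09)&(P[:,1]<.1)&(P[:,2]>.035)&(P[:,2]<.06); q=P[s]; print(len(q),q.mean(0))
E
```

```text
tcp [711.9 -26.  205.2] jaw 8.25 tilt [0.0107 0.0004] f [ 1.6  0.7 -0.3] q7 -0.1
dish (507.2, 118.1, 95.6, 66.7, 8.3) shift -204.7 144.1 spin -1.57 (84, 0, 87, 73)
119 [ 0.705087   -0.01313043  0.04561934]
```

View pics/w24.png

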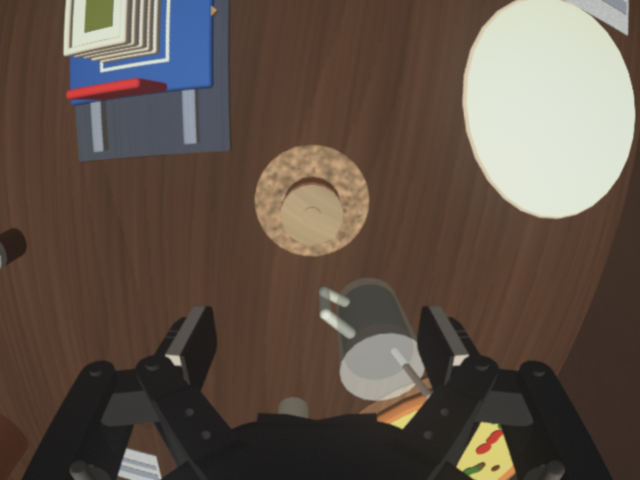

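Request:
{"method": "move_arm", "body": {
  "motion": "-0.04 0.01 0 0; -0.08 0.02 0 0; -0.12 0.03 0 0; -0.15 0.04 -0.01 0; -0.171 0.045 -0.03 0; -0.171 0.045 -0.07 0; -0.171 0.045 -0.11 0; -0.171 0.045 -0.136 0; -0.171 0.045 -0.138 0; -0.171 0.045 -0.138 0",
  "grip": 0
}}

```text
clock: 60.1
position: [0.5385, 0.0183, 0.0597]
ee_rot: [-0.051, 0.705, 0.051, 0.705]
ft_force: [0.2, -0.4, -0.3]
grip_width: -0.004
```

```bash
python3 - <<'E'
from h import *
v=wd('w25'); snap('scene','s25')
E
```

```text
tcp [538.5  18.3  59.7] jaw 8.26 tilt [0.0001 0.0003] f [ 0.2 -0.4 -0.3] q7 -0.22
```

View pics/w25.png

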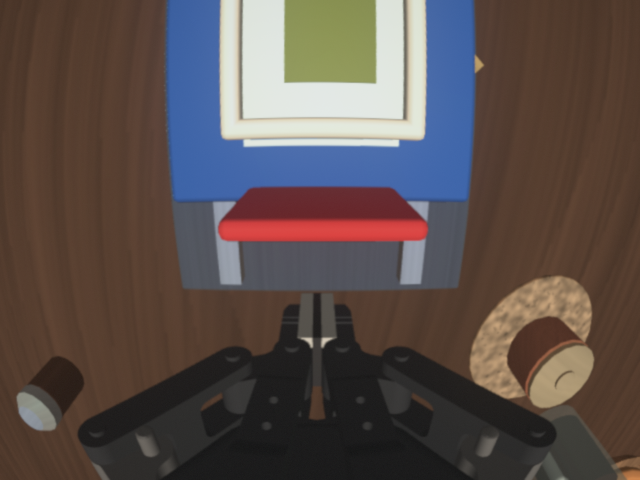

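View pics/s25.png

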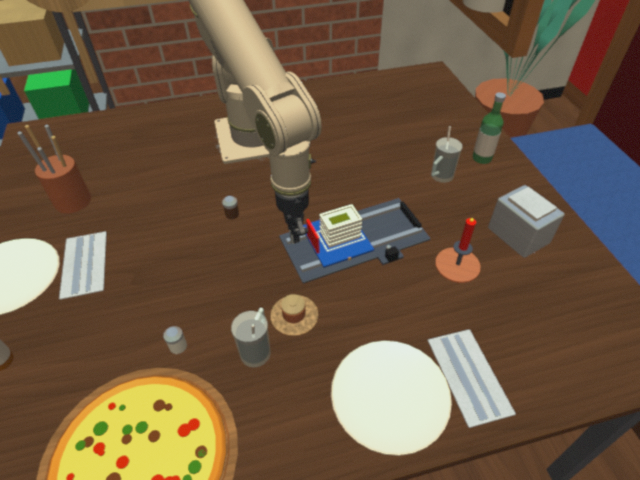

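Request:
{"method": "move_arm", "body": {
  "motion": "0.002 0 0.006 0; 0.0013 0.005 0.006 0; 0.0006 0.01 0.006 0; -0.0003 0.016 0.006 0; -0.0009 0.02 0.006 0; -0.0014 0.024 0.006 0; -0.0016 0.025 0.006 0; -0.0017 0.026 0.006 0"
}}

```text
clock: 61.2
position: [0.5367, 0.0441, 0.0651]
ee_rot: [-0.051, 0.705, 0.051, 0.705]
ft_force: [0.4, -0.5, -0.1]
grip_width: 0.002
```

Request:
{"method": "move_arm", "body": {
  "motion": "-0.0001 0.001 0 0; -0.0003 0.002 0 0; -0.0004 0.003 0 0; -0.0006 0.004 0 0; -0.0007 0.005 0 0; -0.0009 0.006 0 0; -0.001 0.007 0 0; -0.0012 0.008 0 0"
}}

```text
clock: 62.2
position: [0.5356, 0.0521, 0.0651]
ee_rot: [-0.051, 0.705, 0.051, 0.705]
ft_force: [0.8, -0.9, -0.1]
grip_width: -0.003
```

```bash
python3 - <<'E'
from h import *
v=wd('w26')
E
```

```text
tcp [535.6  52.1  65.1] jaw 8.24 tilt [ 0.0002 -0.0001] f [ 0.8 -0.9 -0.1] q7 -0.28
```

View pics/w26.png

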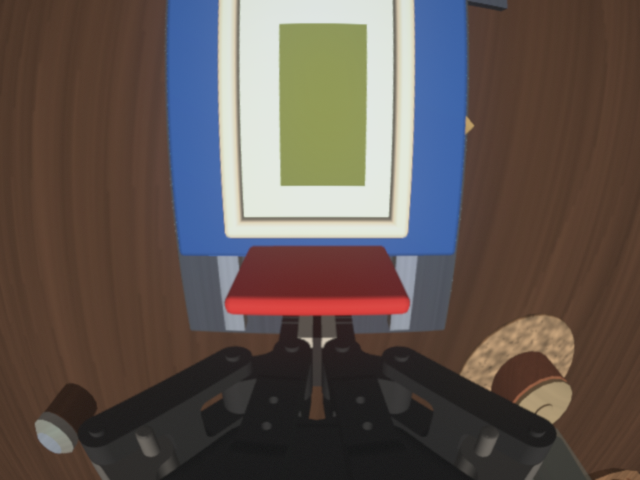

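Request:
{"method": "move_arm", "body": {
  "motion": "-0.0001 0.001 0 0; -0.0003 0.002 0 0; -0.0004 0.003 0 0; -0.0006 0.004 0 0; -0.0007 0.005 0 0; -0.0009 0.006 0 0; -0.001 0.007 0 0; -0.0012 0.008 0 0; -0.0014 0.0095 0 0; -0.0016 0.011 0 0"
}}

```text
clock: 63.5
position: [0.5339, 0.0633, 0.0651]
ee_rot: [-0.051, 0.705, 0.051, 0.705]
ft_force: [1.2, -1.6, -0.0]
grip_width: 0.001
```

Request:
{"method": "move_arm", "body": {
  "motion": "-0.0003 0.002 0 0; -0.0006 0.004 0 0; -0.0009 0.006 0 0; -0.0012 0.008 0 0; -0.0014 0.010 0 0; -0.0017 0.012 0 0; -0.002 0.014 0 0; -0.0023 0.016 0 0; -0.0026 0.018 0 0; -0.0029 0.02 0 0"
}}

```text
clock: 64.75
position: [0.531, 0.0833, 0.0651]
ee_rot: [-0.051, 0.705, 0.051, 0.705]
ft_force: [-0.3, -1.7, 0.1]
grip_width: -0.002
```

```bash
python3 - <<'E'
from h import *
v=wd('w27')
E
```

```text
tcp [531.   83.3  65.1] jaw 8.25 tilt [ 0.0001 -0.    ] f [-0.3 -1.7  0.1] q7 -0.34
```

View pics/w27.png

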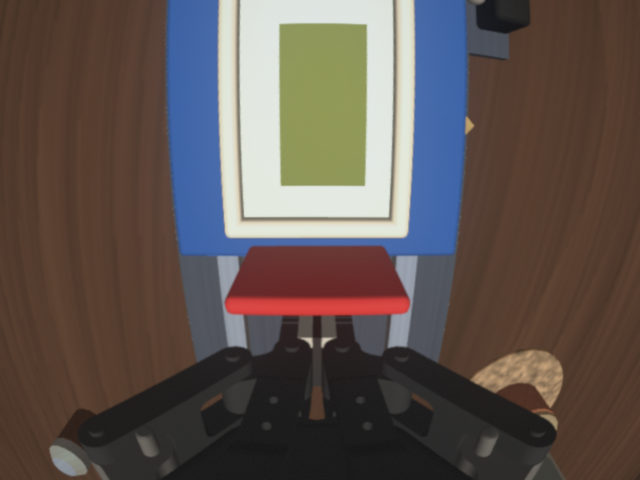

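Request:
{"method": "move_arm", "body": {
  "motion": "-0.0004 0.0025 0 0; -0.0007 0.005 0 0; -0.0011 0.0075 0 0; -0.0014 0.01 0 0; -0.0018 0.0125 0 0; -0.0022 0.015 0 0; -0.0025 0.0175 0 0; -0.0029 0.02 0 0; -0.0033 0.0225 0 0; -0.0036 0.025 0 0"
}}

```text
clock: 66.05
position: [0.5273, 0.1083, 0.0651]
ee_rot: [-0.051, 0.705, 0.051, 0.705]
ft_force: [-1.1, -1.1, 0.6]
grip_width: -0.002
```

Request:
{"method": "move_arm", "body": {
  "motion": "-0.0004 0.0025 0 0; -0.0007 0.005 0 0; -0.0011 0.0075 0 0; -0.0014 0.01 0 0; -0.0018 0.0125 0 0; -0.0022 0.015 0 0; -0.0025 0.0175 0 0; -0.0029 0.02 0 0; -0.0033 0.0225 0 0; -0.0036 0.025 0 0"
}}

```text
clock: 67.3
position: [0.5237, 0.1333, 0.0651]
ee_rot: [-0.051, 0.705, 0.051, 0.705]
ft_force: [-1.6, -0.6, 0.1]
grip_width: 0.002
```

```bash
python3 - <<'E'
from h import *
v=wd('w28'); snap('top','t28'); v=V('t28');cv2.imwrite('pics/c28.png',cv2.resize(v.im[180:300,190:360],None,fx=4.5,fy=4.5)[:,:,::-1])
E
```

```text
tcp [523.7 133.3  65.1] jaw 8.25 tilt [0. 0.] f [-1.6 -0.6  0.1] q7 -0.45
```

View pics/c28.png

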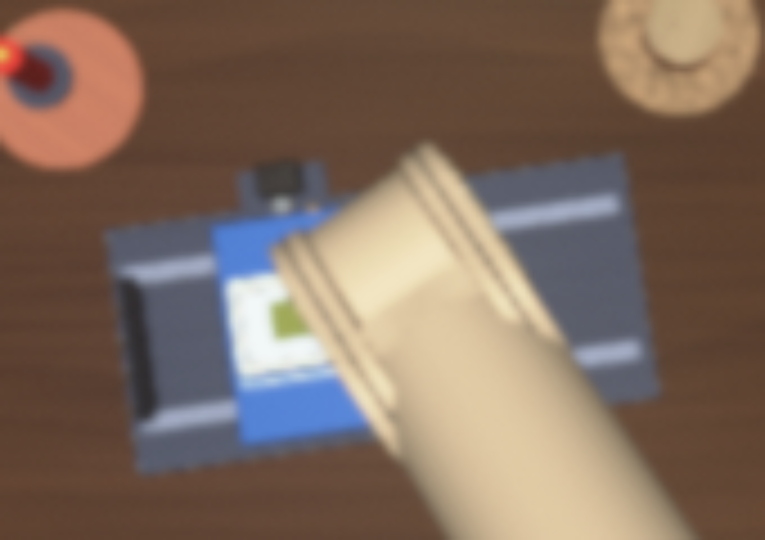

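View pics/w28.png

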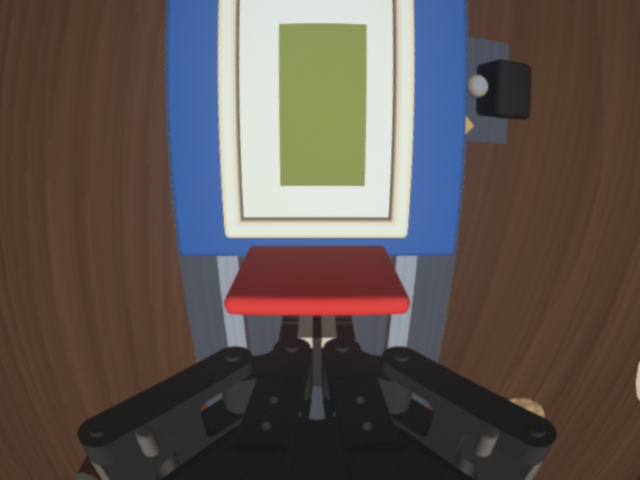

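Request:
{"method": "move_arm", "body": {
  "motion": "-0.0002 0.0015 0 0; -0.0004 0.003 0 0; -0.0007 0.0045 0 0; -0.0009 0.006 0 0; -0.0011 0.0075 0 0; -0.0013 0.009 0 0; -0.0015 0.01 0 0; -0.0016 0.011 0 0; -0.0017 0.012 0 0; -0.0019 0.013 0 0"
}}

```text
clock: 68.65
position: [0.5219, 0.1462, 0.0651]
ee_rot: [-0.051, 0.705, 0.051, 0.705]
ft_force: [-0.1, -1.5, 1.1]
grip_width: 0.002
```

Request:
{"method": "move_arm", "body": {
  "motion": "-0.0001 0.0006 0 0; -0.0002 0.0012 0 0; -0.0003 0.0018 0 0; -0.0003 0.0024 0 0; -0.0004 0.003 0 0; -0.0004 0.003 0 0"
}}

```text
clock: 69.4
position: [0.5215, 0.1487, 0.0651]
ee_rot: [-0.051, 0.705, 0.051, 0.705]
ft_force: [-0.6, -3.5, 1.6]
grip_width: 0.001
```

Request:
{"method": "move_arm", "body": {
  "motion": "-0.0001 0.0005 0 0; -0.0001 0.001 0 0; -0.0002 0.0015 0 0; -0.0002 0.0015 0 0"
}}

```text
clock: 69.9
position: [0.5215, 0.149, 0.0651]
ee_rot: [-0.051, 0.705, 0.05, 0.705]
ft_force: [-1.5, -9.3, 5.5]
grip_width: 0.004
```

Request:
{"method": "move_arm", "body": {
  "motion": "-0.0001 0.0005 0 0; -0.0001 0.001 0 0; -0.0002 0.0015 0 0; -0.0002 0.0015 0 0"
}}

```text
clock: 70.4
position: [0.5214, 0.1495, 0.0651]
ee_rot: [-0.051, 0.706, 0.049, 0.705]
ft_force: [-1.1, -11.7, 6.5]
grip_width: -0.004
```

Request:
{"method": "move_arm", "body": {
  "motion": "-0.0001 0.0005 0 0; -0.0001 0.001 0 0; -0.0002 0.0015 0 0; -0.0002 0.0015 0 0"
}}

```text
clock: 70.9
position: [0.5213, 0.1497, 0.0651]
ee_rot: [-0.052, 0.706, 0.048, 0.705]
ft_force: [-2.7, -16.7, 8.1]
grip_width: 0.002
```

```bash
python3 - <<'E'
from h import *
v=wd('w29'); snap('scene','s29'); v=V('s29');cv2.imwrite('pics/c29.png',cv2.resize(v.im[180:300,260:450],None,fx=4.2,fy=4.2)[:,:,::-1])
E
```

```text
tcp [521.3 149.7  65.1] jaw 8.07 tilt [-0.0006 -0.0052] f [ -2.7 -16.7   8.1] q7 -0.49
```

View pics/c29.png

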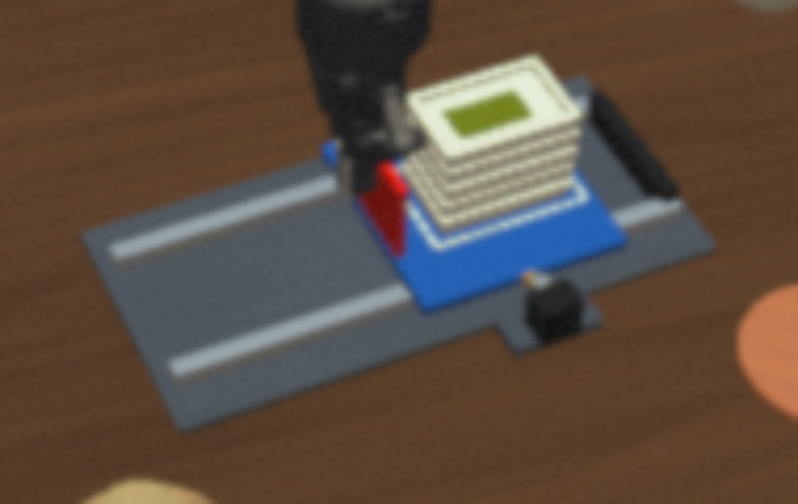

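View pics/w29.png

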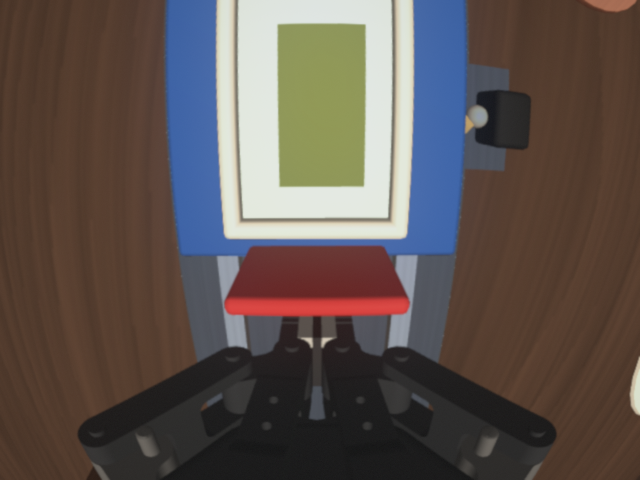

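Request:
{"method": "move_arm", "body": {
  "motion": "-0.0001 0.0005 0 0; -0.0001 0.001 0 0; -0.0001 0.001 0 0"
}}

```text
clock: 71.38
position: [0.5207, 0.1544, 0.0651]
ee_rot: [-0.051, 0.705, 0.051, 0.705]
ft_force: [0.8, -3.0, 0.9]
grip_width: -0.002
```

Request:
{"method": "move_arm", "body": {
  "motion": "-0.0001 0.0005 0 0; -0.0001 0.001 0 0; -0.0001 0.001 0 0; -0.0001 0.001 0 0"
}}

```text
clock: 71.88
position: [0.5206, 0.1562, 0.0651]
ee_rot: [-0.051, 0.705, 0.051, 0.705]
ft_force: [-1.0, 0.2, -0.5]
grip_width: 0.003
```

```bash
python3 - <<'E'
from h import *
v=wd('w30'); snap('scene','s30'); v=V('s30');cv2.imwrite('pics/c30.png',cv2.resize(v.im[180:300,260:450],None,fx=4.2,fy=4.2)[:,:,::-1])
E
```

```text
tcp [520.6 156.2  65.1] jaw 8.28 tilt [0.0001 0.0007] f [-1.   0.2 -0.5] q7 -0.49
```

View pics/c30.png

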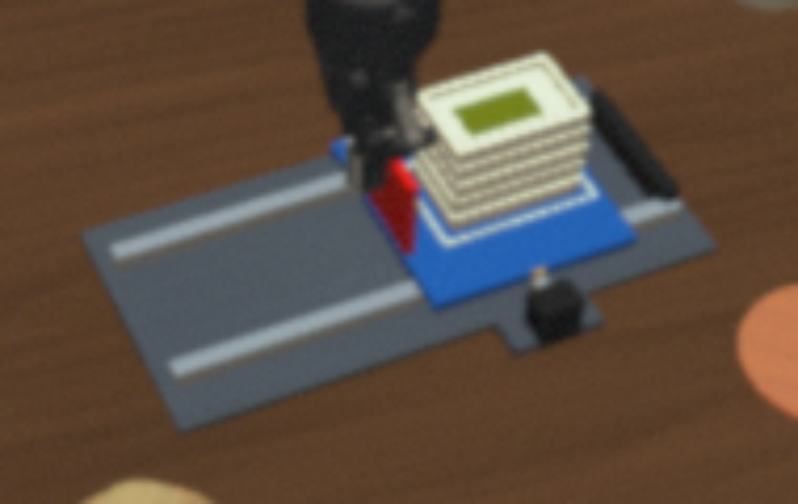

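View pics/w30.png

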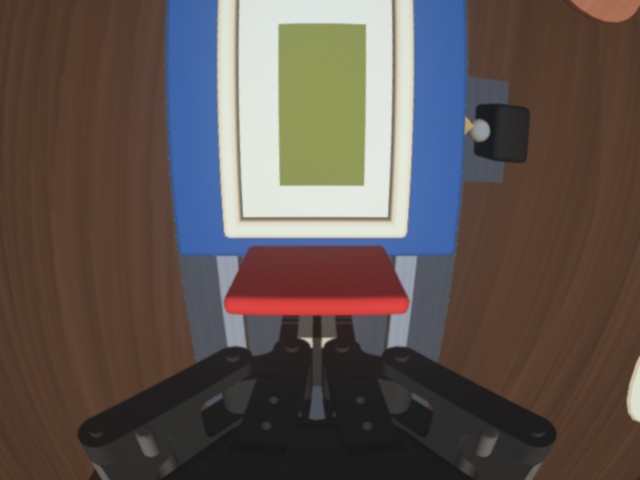

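Request:
{"method": "move_arm", "body": {
  "motion": "-0.0001 0.0005 0 0; -0.0001 0.001 0 0; -0.0002 0.0015 0 0; -0.0002 0.0015 0 0"
}}

```text
clock: 72.47
position: [0.5205, 0.1573, 0.0652]
ee_rot: [-0.051, 0.705, 0.051, 0.705]
ft_force: [0.2, -0.4, 1.0]
grip_width: 0.002
```

Request:
{"method": "move_arm", "body": {
  "motion": "-0.0001 0.0005 0 0; -0.0001 0.001 0 0; -0.0002 0.0015 0 0; -0.0002 0.0015 0 0"
}}

```text
clock: 72.97
position: [0.5202, 0.1589, 0.0651]
ee_rot: [-0.051, 0.705, 0.051, 0.705]
ft_force: [0.3, 0.7, -0.4]
grip_width: 0.007
```

```bash
python3 - <<'E'
from h import *
v=wd('w31')
cv2.imwrite('pics/c31.png',cv2.resize(v.im[60:340,160:560],None,fx=2,fy=2)[:,:,::-1])
E
```

```text
tcp [520.2 158.9  65.1] jaw 8.26 tilt [-0.      0.0003] f [ 0.3  0.7 -0.4] q7 -0.5
```

View pics/c31.png

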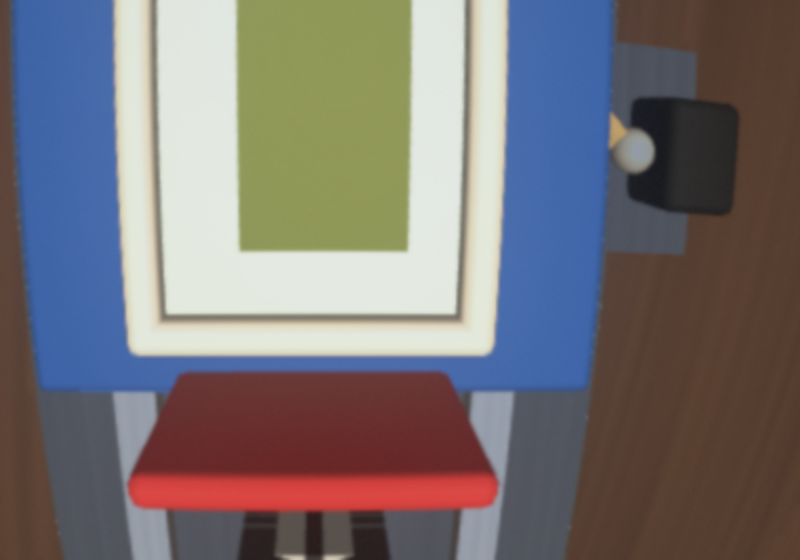

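Request:
{"method": "move_arm", "body": {
  "motion": "-0.0001 0.0005 0 0; -0.0001 0.001 0 0; -0.0001 0.001 0 0"
}}

```text
clock: 73.4
position: [0.5202, 0.1592, 0.0651]
ee_rot: [-0.051, 0.705, 0.05, 0.705]
ft_force: [-1.7, -3.7, 2.2]
grip_width: -0.001
```

Request:
{"method": "move_arm", "body": {
  "motion": "-0.0001 0.0005 0 0; -0.0001 0.001 0 0; -0.0001 0.001 0 0"
}}

```text
clock: 73.78
position: [0.5202, 0.1592, 0.0651]
ee_rot: [-0.051, 0.705, 0.05, 0.705]
ft_force: [-2.4, -6.6, 4.4]
grip_width: 0.0
```

```bash
python3 - <<'E'
from h import *
v=wd('w32')
cv2.imwrite('pics/c32.png',cv2.resize(v.im[60:340,160:560],None,fx=2,fy=2)[:,:,::-1])
E
```

```text
tcp [520.2 159.2  65.1] jaw 8.18 tilt [-0.0004 -0.002 ] f [-2.4 -6.6  4.4] q7 -0.5
```

View pics/c32.png

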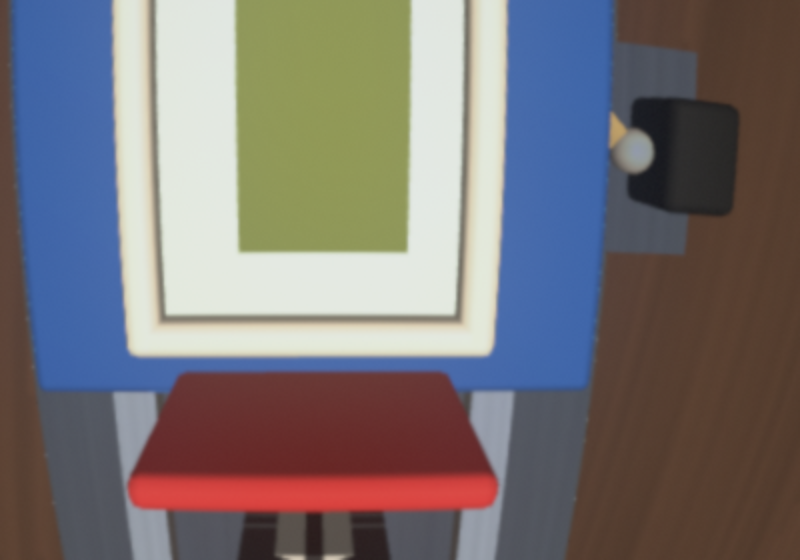

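The tray is on a hard stop: the position stays at 159.2 mm while the force rises, about 5 mm past the ridge snap, which matches 0.115 to 0.120. I'll back off straight.

Request:
{"method": "move_arm", "body": {
  "motion": "0.0003 -0.002 0 0; 0.0007 -0.005 0 0; 0.0014 -0.01 0 0; 0.003 -0.02 0 0; 0.0045 -0.035 0 0; 0.006 -0.06 0 0; 0.006 -0.06 0.04 0; 0.006 -0.06 0.09 0; 0.006 -0.06 0.14 0; 0.006 -0.09 0.15 0"
}}

```text
clock: 75.08
position: [0.5273, 0.0721, 0.2188]
ee_rot: [-0.052, 0.703, 0.052, 0.707]
ft_force: [-0.0, -0.9, -1.0]
grip_width: 0.0
```

Request:
{"method": "move_arm", "body": {
  "motion": "-0.03 -0.05 0.03 0; -0.06 -0.1 0.03 0; -0.08 -0.15 0.03 0; -0.08 -0.2 0.03 0; -0.08 -0.25 0.03 0; -0.08 -0.25 0.03 0"
}}

```text
clock: 75.82
position: [0.4447, -0.184, 0.2447]
ee_rot: [-0.048, 0.706, 0.048, 0.705]
ft_force: [-0.6, 0.1, -0.6]
grip_width: -0.0
```

```bash
python3 - <<'E'
from h import *
snap('top','t33'); snap('scene','s33')
v=V('t33'); C=v.cloud();P=C.reshape(-1,3)
s=(P[:,0]>.6)&(P[:,0]<.8)&(P[:,1]>-.09)&(P[:,1]<.04)&(P[:,2]>.03)&(P[:,2]<.06); print('pot',s.sum(),P[s].mean(0))
cv2.imwrite('pics/c33.png',cv2.resize(v.im[150:300,190:380],None,fx=4,fy=4)[:,:,::-1])
x=V('s33'); cv2.imwrite('pics/d33.png',cv2.resize(x.im[180:340,260:450],None,fx=3.6,fy=3.6)[:,:,::-1])
hsv=cv2.cvtColor(v.im,cv2.COLOR_RGB2HSV);H,S,Vv=[hsv[...,i].astype(int) for i in range(3)]
r=(((H<8)|(H>170))&(S>150)); r[:,:230]=0; r[:215]=0;r[280:]=0;r[:,320:]=0; ys,xs=np.where(r); q=rect(v,np.c_[xs,ys],.09);print('plate',q, 'travel since start',np.hypot(q[0]-534.0,q[1]-63.4))
print('clock',get_obs()['clock'])
E
```

```text
pot 248 [ 0.70863473 -0.02381373  0.04648468]
plate (517.2, 171.8, 61.5, 7.3, 8.9) travel since start 109.69412017059072
clock 75.925
```

View pics/c33.png

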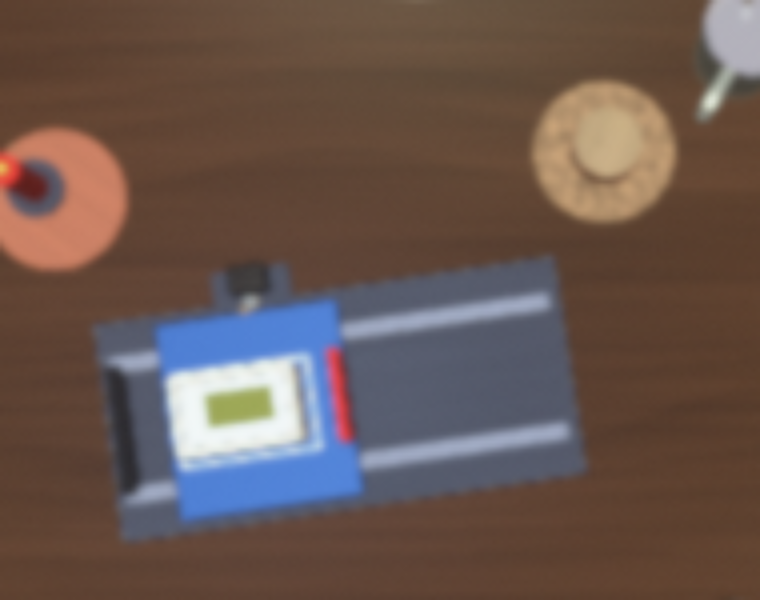

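View pics/d33.png

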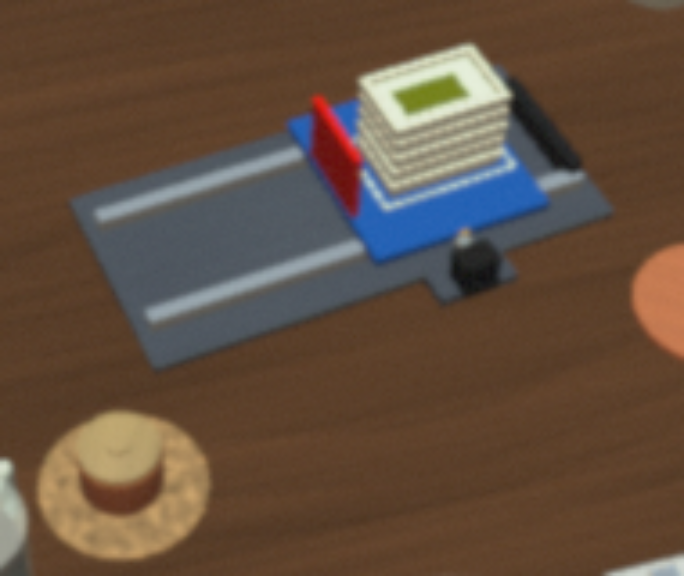

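View pics/s33.png

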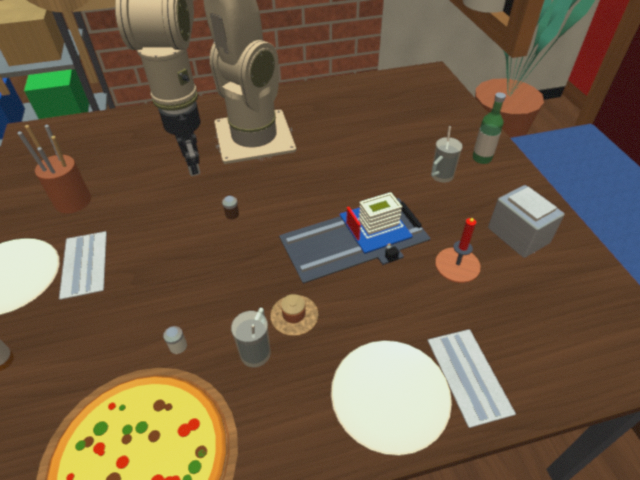

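```bash
python3 - <<'E'
from h import *
v=V('t33'); hsv=cv2.cvtColor(v.im,cv2.COLOR_RGB2HSV);H,S,Vv=[hsv[...,i].astype(int) for i in range(3)]
C=v.cloud(); m=(C[...,2]>.092)&(C[...,2]<.108)&(C[...,0]>.45)&(C[...,0]<.57)&(C[...,1]>.19)&(C[...,1]<.32)
ys,xs=np.where(m); print('top dish',rect(v,np.c_[xs,ys],.1))
b=((H>100)&(H<125)&(S>130)&(Vv>90)); b[:220]=0;b[285:]=0;b[:,:222]=0;b[:,290:]=0
t=fitrect(v,b,.03);print('tray',t); a=np.radians(8.2); print('mark',t[0]-10*np.sin(a),t[1]+10*np.cos(a))
E
```

```text
top dish (507.3, 249.1, 89.9, 57.9, -81.7)
tray (508.3, 238.7, 149.3, 138.5, 8.5)
mark 506.8737106629449 248.5977623090779
```

```bash
python3 - <<'E'
from h import *
print(hand_in())
E
```

```text
the job is handed in; nothing more can be done
None
```

The job is done and handed in at about 76 s of robot time. The pot stands on the mat, all five dishes are stacked in the white rectangle, and the tray is home with the pile still square.

- **Pot:** I moved it to the mat first. It was later knocked about 28 mm off centre, so I put it back before pushing the tray. The last top view has it at (709, −24) mm, about 2 mm from the measured mat centre.
- **Pile:** The top dish is within about 1 mm of the rectangle's centre and at −81.7°, in line with the tray's long axis. The lower dishes were only checked by eye in the scene view.
- **Tray:** It rode over the ridge and then stopped hard about 5 mm further on, which matches 0.115 to 0.120. I backed the gripper straight off and touched nothing afterwards.
- **Disagreements:** The force reading rose to about 17 N just before the tray went over the ridge, more than the 6 N you gave. Two checks of the tray's total travel gave 108 and 110 mm. The top and wrist cameras differed by up to 3 mm on the mat and about 2 mm on the rectangle; I mostly used values in between or the clearer wrist view.

The shakers, mugs and candle look untouched in the last pictures; I did not measure them again.

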